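Shut and lock the camper's fuse box

TASK

Swing the lid of the camper's fuse box down and lock it: with the screwdriver's blade in the slot of the cam lock, press the lid down against its sprung seal and turn the lock a quarter turn clockwise until it seats at its stop, firmly but without leaning hard on it. Then stand the screwdriver back in its tool block, and leave the cookware and the tin alone.

Things in the scene. Friction and masses are not known exactly. Their poses are not given: they have to be found in the camera images.
- lid_hinge (a point): Centre of the fuse box's hinge line, in the box's frame: x from front to hinge side, y along the hinge, z up. The grey steel box (200 mm wide, 150 deep, 75 high) is fixed to the counter; this point lies 77 mm behind its middle, 77.5 mm above the counter. Mounting feet stick out 23 mm at the foot left and right, cable glands 22 mm at the far side.
- lid (a joint): Angle of the pale grey hinged lid (rad): 0 fully down, grows as the front edge rises; starts 0.55 to 0.95. A stiff hinge (friction 0.33 N m) keeps it where it is left. In the last 5 mm the front edge meets a sprung rubber seal (5 N at first touch, 11 N fully down), so unlocked and let go it stands ajar at about 0.03; locked at about 0.008.
- lid_edge (a point): Middle of the lid's front edge, on its top face; moves with the lid. The lid is a plate 210 mm wide that reaches 156 mm forward from the hinge line, its top face 2 mm above that line when down, with a 13 mm skirt round it.
- lock_slot (a point): Centre of the top of the round steel lock head (28 mm across, 8 mm above the lid's top face), on the lid's mid line, 125 mm forward of the hinge; moves with the lid, turns with the lock. The slot runs along this frame's y axis right across the head, parallel to the hinge when open (lock at 0): 4.2 mm wide, 4.5 mm deep, open at both ends. z is the lid's outward normal.
- cam (a joint): Angle of the cam lock (rad): starts 0 to 0.22 (open), grows clockwise from above, hard stop at 1.571 (locked). Friction 0.05 N m, more when home. Its tongue below the lid must swing in under a flange of the box's front wall. It clears it freely only with the lid within about 0.006 of fully down, which takes 9 to 14 N on the lock; with the lid higher it strikes the flange near 0.42, a false stop.
- lock_head: The lock's steel head: the two walls beside the slot, on which the blade acts as it turns. Origin on the lock's axis, on the lid's top face, 8 mm below lock_slot; same axes.
- driver_grip (a point): Middle of the handle of a stubby flat screwdriver (about 90 g), z to the butt. Handle 26 x 26 mm square, orange with black inlays, 60 mm long, faces square to this frame's x and y; black collar 29 mm across, 6 mm thick below it; blade 14 mm wide along x, 2.2 mm thick along y, tip 78 mm below this point. At the start in the tool block, collar on the block's top: this point 86 mm above the counter.
- driver: The screwdriver as a whole; origin at the tip of the blade, z towards the handle.
- block_hole (a point): Mouth of the upright 20 mm round hole in the wooden tool block (fixed, 60 x 60 mm, 50 mm high) which holds the screwdriver's shank (collar rests on top); z up. A 22 mm high step, 60 x 60 mm, with spare fuses adjoins the block on this frame's +y side.
- pan: Aluminium frying pan, 236 mm across, 42 mm high, black handle along its x axis to 283 mm from the middle; origin under its middle. Bystander.
- bowl_a: Lilac hard plastic bowl, 136 mm across, 58 mm high; origin under its middle. Bystander.
- bowl_b: Second lilac bowl, the same size. Bystander.
- tin: Round cream tin with red lid and two wire catches, 117 mm across, 94 mm high; origin under its middle. Bystander.
- slot_floor: Dark floor of the lock's slot, on which the blade's tip presses; 3.5 mm above the lid's top face. Origin and axes as those of lock_head.
There are look-alikes about, which are no part of the job. What is shaped like the part that bears block_hole but pink is not meant. What is shaped like the driver but blue is not meant.

How it is judged:
By the outcome, as a careful person would: the job done as asked, in the order asked, and still so for the second after the job is handed in, with the robot touching nothing.
It also fails if it takes over 67 s, if anything falls off the work surface, if the arm or the gripper's body presses on something with over 40 N, if the wrist force passes 120 N, or if a joint passes its speed limit or range.

ROBOT

A 6-joint arm with a two-finger parallel gripper is mounted at the origin on the work surface. World frame = base frame: x ahead of the robot, y to its left, z up, the work surface at z = 0. Lengths are in m, angles in degrees, forces in N, time in s.
With the tool pointing down it reaches from about 0.4 to 0.925 m from the base axis. Payload 12.5 kg.
Tool frame: the origin (TCP) lies at the very end of the fingers, on their centre line; the grasp point (between the pads) lies 19 mm behind it (manip.grip_depth is the distance from the TCP to the grasp point, in m); z points along the fingers, y is the direction in which the jaws open and shut (so a half turn about z gives the same grasp; the last joint's range is limited). The gripper opens to 95 mm and grips with 3 to 60 N. Pads are 20 mm wide; open, the fingers measure 119 mm over their backs; the gripper's body (75 mm by 180 mm) begins 59 mm behind the grasp point.
Start: joints at [-81.853, 28.126, 89.318, -0, 62.55, -6.05], TCP at [0.153, -0.606, 0.215] pointing down, gripper open.
Joint ranges: [-177.58, 177.58], [-47.91, 125.51], [2.72, 160], [-65.01, 245.01], [3.68, 167.84], [-153.87, 153.87]. Speed limits (degrees/s): [127.2, 127.2, 159.86, 180, 180, 180].

INTERFACE

Orientations are given as [roll, pitch, yaw] about the fixed x, y, z axes, in that order (R = Rz(yaw) Ry(pitch) Rx(roll)).
In Python, from plant import sensors, imaging, job, finder, manip gives the robot as it stands.
- The arm moves only by the shell command python3 -m crank 'ROWS'. ROWS is a JSON object of lists of equal length, an entry for each row: "dr": the turn, a rotation vector about the tool's x, y, z in degrees, a list of three; "dp": the shift along the tool's x, y, z in cm, a list of three; "grip": the finger opening in cm, from 0 to 9.51. A call has exactly 8 rows; each row shifts and turns the commanded pose from where the row before left it, along the tool's axes as they then stand; what a row does not reach is not made up. A row lasts 1/8 s, in which the tool goes at most 62.5 mm and 10.7 degrees, less where a joint would pass 70% of its speed; a pose out of reach is approached as far as the arm can. A call with a gripper value outside its range is refused whole. The fingers move at their own pace and stop on an object; the grip force is fixed at half the most. Time passes only in rows, so rows that do not move let the fingers close, or fill a call up. It gives the time, the measured TCP pose, the force and the opening at its end, in the units of the state.
- sensors.state(): the state, without advancing time (a new reading comes with each control period).
- imaging.grab_frame(name): name is "side" or "top"; returns (picture, depth): 400x640x3 uint8, red, green, blue; 400x640 float32, m along the optical axis (not along the pixel's ray), 0 where there is no reading.
- imaging.calibration(name): a dict with "K" (3x3 intrinsics, pixels), "dist" ([k1, k2, p1, p2, k3] as OpenCV has them; the pictures are not rectified), "rvec" (rotation vector, rad) and "tvec" (3), from world to camera coordinates, as OpenCV has them. Camera axes: x right, y down, z forward; pixel columns grow to the right and rows downward; lengths in m; the calibration is good to about 2 mm. A picture is of the moment at which its call begins. calibration takes no time and is no camera call.
- job.finish_job(): hands the job in, once; it reports no verdict.
Trained networks look in the newest picture that a camera, given by its name, has taken for a name from the list of things; names that differ only in an ending like _2 or _b are one class to them, and where a whole thing is asked for, a point or a joint stands for the part that bears it (a point fixed in the world has none). Each returns a list of dicts, best first, with "p" (0 to 1); they miss things now and then, are a little off and sometimes report something else, mostly with a low value. They report only what shows in the picture. A call takes as long as a camera call. They do not tell look-alikes from the thing itself.
- finder.recognise(thing, camera): "xyz" ([x, y, z] in m, in world coordinates, good to about 4 mm: the middle of the surface that is visible of it).
- finder.regions_of(thing, camera): "region" (400x640 bool, what is visible of it).
The state is a dict: "clock": time; "joint_positions": joint angles; "qvel": joint speeds; "joint_efforts": joint torques, N m; "eef_pos": TCP position; "orientation": TCP orientation; "contact_force": force on the tool from outside, world axes, zero at the start; "moment": the same for the moment, N m; "gripper_width": opening from 0.0 (shut) to 1.0 (fully open).
Only numpy, scipy, OpenCV 4.12 (cv2) and the standard library are available. Lean on these libraries where they do the work, as an engineer would, in place of code of your own. Each camera call takes 0.05 s, during which the arm holds its last target.

## Working session

There is one attempt and no reset: what is moved stays moved. The work goes in short steps, Python scripts to look and compute and a shell command to move; the robot and the scene stay as the last step left them, time stands still between calls to the robot, and variables do not carry over. Pictures are saved under pics/ and viewed, and the job is handed in when it is done.

```bash
ls -la; mkdir -p pics; python3 - <<'E'
from plant import sensors, imaging, job, finder, manip
import cv2
print(sensors.state()); print([a for a in dir(manip) if a[0]!='_'], manip.grip_depth)
for n in("side","top"):
    p,d=imaging.grab_frame(n); cv2.imwrite(f"pics/{n}0.png",p[:,:,::-1]); 
    import numpy as np
    np.save(f"{n}0.npy",d); np.save(f"{n}0rgb.npy",p)
    c=imaging.calibration(n); print(n,c)
    for t in ["lid_hinge","lid_edge","lock_slot","lock_head","driver_grip","driver","block_hole","pan","bowl_a","tin"]:
        try: print(t,[(np.round(r["xyz"],3).tolist(),round(r["p"],2)) for r in finder.recognise(t,n)])
        except Exception as e: print(t,e)
E
```

```text
total 12
drwxr-xr-x  3 agent agent 4096 Dec  6 21:58 .
drwxr-xr-x 23 root  root  4096 Dec  6 21:58 ..
drwxr-xr-x  2 agent agent 4096 Dec  6 21:58 pics
{'clock': 0.0, 'joint_positions': array([-8.18526082e+01,  2.81648089e+01,  8.93498827e+01, -1.11149646e-03,
        6.25495657e+01, -6.05124694e+00]), 'qvel': array([ 0.00385519, -0.01980121, -0.1586173 , -0.00385745,  0.03828672,
       -0.04120952]), 'joint_efforts': array([-1.97528556e-05, -6.12644506e+01, -2.58185756e+01,  6.92556845e-02,
        4.82776249e-02, -1.47641481e-04]), 'eef_pos': array([ 0.15327691, -0.60566249,  0.21405604]), 'orientation': array([-1.79935997e+02, -5.79359505e-03,  1.41991485e+01]), 'contact_force': array([ 0.57587213,  0.99589581, -0.81092546]), 'moment': array([ 0.02169426, -0.01330939, -0.02355938]), 'gripper_width': 0.9956428602515282}
['Unreachable', 'grip_depth'] 0.0188
side {'K': array([[496.10579354,   0.        , 321.81716132],
       [  0.        , 496.10579354, 201.18751489],
       [  0.        ,   0.        ,   1.        ]]), 'dist': array([-0.04578893,  0.        ,  0.        ,  0.      
[... 910 characters left out ...]
c': array([ 2.18033683, -2.17781267,  0.10499883]), 'tvec': array([0.01086713, 0.58022249, 1.24602655])}
lid_hinge [([0.542, -0.166, 0.114], 0.35)]
lid_edge [([0.571, 0.15, 0.142], 0.98)]
lock_slot [([0.552, 0.155, 0.17], 0.56), ([0.764, 0.131, 0.09], 0.33), ([0.776, -0.153, 0.028], 0.18)]
lock_head []
driver_grip [([0.598, -0.319, 0.026], 0.75), ([0.544, -0.169, 0.111], 0.69)]
driver [([0.535, -0.168, 0.113], 0.63), ([0.597, -0.32, 0.023], 0.56)]
block_hole [([0.38, -0.155, 0.027], 0.93), ([0.53, -0.138, 0.026], 0.81)]
pan [([0.471, 0.518, 0.007], 0.71)]
bowl_a [([0.779, -0.152, 0.025], 0.96), ([0.564, -0.508, 0.024], 0.56)]
tin [([0.763, 0.13, 0.087], 0.74), ([0.778, -0.153, 0.025], 0.17)]
```

View pics/side0.png

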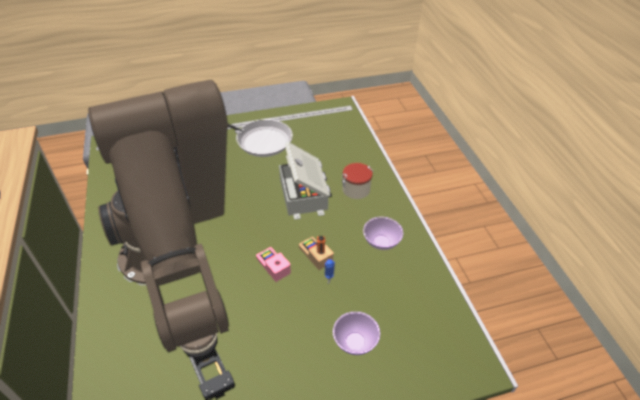

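View pics/top0.png

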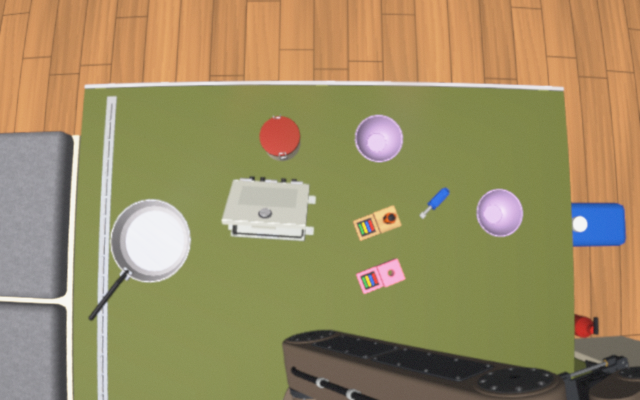

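```bash
python3 - <<'E'
import cv2
t=cv2.imread("pics/top0.png"); s=cv2.imread("pics/side0.png")
a=cv2.resize(t[165:300,210:460],None,fx=3.2,fy=3.2,interpolation=cv2.INTER_CUBIC); cv2.imwrite("pics/top0c.png",a)
b=cv2.resize(s[140:290,240:400],None,fx=4,fy=4,interpolation=cv2.INTER_CUBIC); cv2.imwrite("pics/side0c.png",b[:600])
E
```

```text
(no output)
```

View pics/top0c.png

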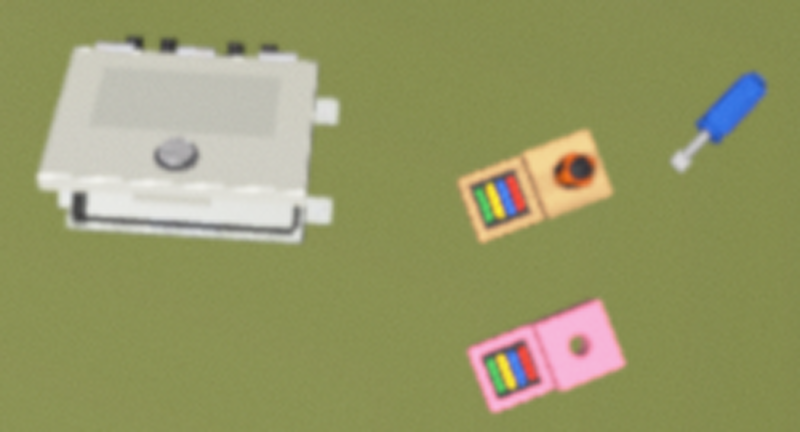

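View pics/side0c.png

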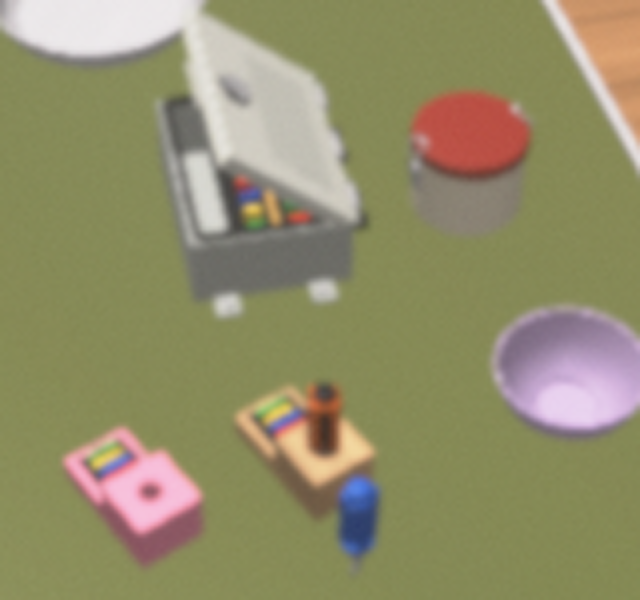

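```bash
cat > h.py <<'E'
import numpy as np, cv2
from plant import sensors, imaging, finder
def cloud(n,d):
    c=imaging.calibration(n); h,w=d.shape
    v,u=np.mgrid[0:h,0:w]
    pts=cv2.undistortPoints(np.stack([u,v],-1).reshape(-1,1,2).astype(float),c["K"],c["dist"]).reshape(h,w,2)
    P=np.dstack([pts[...,0]*d,pts[...,1]*d,d])
    R,_=cv2.Rodrigues(c["rvec"]); t=c["tvec"]
    W=(P-t)@R
    W[d<=0]=np.nan
    return W
def proj(n,X):
    c=imaging.calibration(n)
    return cv2.projectPoints(np.atleast_2d(X).astype(float),c["rvec"],c["tvec"],c["K"],c["dist"])[0].reshape(-1,2)
E
python3 - <<'E'
from h import *
for n in("top","side"):
    d=np.load(n+"0.npy"); rgb=np.load(n+"0rgb.npy"); W=cloud(n,d)
    hsv=cv2.cvtColor(rgb,cv2.COLOR_RGB2HSV)
    if n=="top":
        ta=W[200:260,330:345].reshape(-1,3); print("table z",np.nanmedian(ta[:,2]),np.nanstd(ta[:,2]))
        box=(slice(165,255),slice(210,325)); dr=(slice(195,245),slice(345,415))
    else:
        box=(slice(140,220),slice(270,335)); dr=(slice(225,275),slice(290,340))
    # lid: low saturation, bright, z>0.09
    m=np.zeros(d.shape,bool); m[box]=True
    z=W[...,2]
    lid=m&(z>0.085)&(hsv[...,1]<60)
    X=W[lid]; 
    for _ in range(5):
        c=X.mean(0); n3=np.linalg.svd(X-c,full_matrices=False)[2][2]; n3*=np.sign(n3[2]); r=(X-c)@n3; X=X[abs(r)<0.006]
    print(n,"lid",len(X),"c",c.round(4),"n",n3.round(4),"angle",np.arccos(n3[2]),"resid",r.std(), "heading of tilt deg",np.degrees(np.arctan2(-n3[1],-n3[0])))
    np.save(n+"lid.npy",X)
    print(" extents",X.min(0).round(3),X.max(0).round(3))
    m[:]=False;m[dr]=True
    h=hsv[...,0]; org=m&(z>0.055)
    Y=W[org]; print(n,"driver above .055",len(Y),np.median(Y,0).round(4),Y.min(0).round(4),Y.max(0).round(4))
    bl=m&(z>0.042)&(z<0.056); Y=W[bl]
    rect=cv2.minAreaRect((Y[:,:2]*1000).astype(np.float32)); print(" blocktop",len(Y),np.median(Y,0).round(4),rect)
E
```

```text
table z 0.000583919616294087 0.0025188544951076437
top lid 3202 c [0.5763 0.1539 0.1383] n [ 0.6595 -0.0405  0.7506] angle 0.7218459842994531 resid 0.0016689487077321229 heading of tilt deg 176.48230008158458
 extents [0.517 0.048 0.085] [0.644 0.264 0.187]
top driver above .055 149 [ 0.5408 -0.1682  0.1142] [ 0.506  -0.1989  0.055 ] [ 0.5756 -0.1514  0.1263]
 blocktop 330 [ 0.5394 -0.1663  0.0509] ((542.0825805664062, -173.08482360839844), (59.71919250488281, 61.30963897705078), 20.415555953979492)
side lid 977 c [0.5698 0.1412 0.1349] n [ 0.6577 -0.0408  0.7522] angle 0.7194002129516688 resid 0.0021249988093605325 heading of tilt deg 176.44971138728553
 extents [0.51  0.039 0.085] [0.634 0.262 0.185]
side driver above .055 261 [ 0.5366 -0.2569  0.097 ] [ 0.5236 -0.2889  0.0551] [ 0.5556 -0.1592  0.1225]
 blocktop 202 [ 0.5306 -0.1861  0.047 ] ((545.1366577148438, -209.580322265625), (66.64535522460938, 129.32858276367188), 12.892650604248047)
```

```bash
python3 - <<'E'
from h import *
W={};H={}
for n in("top","side"):
    W[n]=cloud(n,np.load(n+"0.npy")); H[n]=cv2.cvtColor(np.load(n+"0rgb.npy"),cv2.COLOR_RGB2HSV)
    h=H[n]; blue=(h[...,0]>105)&(h[...,0]<125)&(h[...,1]>150)
    m=np.zeros(blue.shape,bool)
    if n=="top": m[180:225,410:455]=1
    else: m[255:285,315:345]=1
    b=blue&m; v,u=np.nonzero(b); X=W[n][b]; k=np.argsort(u+v); print(n,"blue",len(X)); 
    for i in k[::max(1,len(k)//8)]: print(u[i],v[i],X[i].round(3))
    # driver orange: crop
    if n=="top":
        o=(W[n][...,2]>0.095); mm=np.zeros_like(o); mm[195:245,375:405]=1; o&=mm
    else:
        o=(W[n][...,2]>0.06); mm=np.zeros_like(o); mm[232:257,312:330]=1; o&=mm
    v,u=np.nonzero(o); X=W[n][o]; print(n,"driver",len(X),X.mean(0).round(4),"px",u.min(),u.max(),v.min(),v.max())
    if n=="top":
        top=X[X[:,2]>0.108]; print(len(top),top.mean(0).round(4),top.min(0).round(4),top.max(0).round(4), cv2.minAreaRect((top[:,:2]*1000).astype(np.float32)))
    else:
        for zz in np.arange(0.06,0.13,0.01):
            q=X[abs(X[:,2]-zz)<0.005]; 
            if len(q): print(zz.round(3),len(q),q.mean(0).round(4),q.min(0).round(3),q.max(0).round(3))
# lid fit
for n in("top","side"):
    X=np.load(n+"lid.npy"); c=X.mean(0); nn=np.linalg.svd(X-c,full_matrices=False)[2][2]; nn*=np.sign(nn[2])
    yb=np.cross([0,0,1],nn)*1.0; yb/=np.linalg.norm(yb); 
    f=np.cross(yb,nn); f*= np.sign(f[2])  # toward front edge, up
    U=np.c_[(X-c)@f,(X-c)@yb]; 
    print(n,"f",f.round(3),"yb",yb.round(3)); print(np.percentile(U,[0.5,1,50,99,99.5],axis=0).round(4).tolist())
    rect=cv2.minAreaRect((U*1000).astype(np.float32)); print(rect)
# cameras centre
    cal=imaging.calibration(n); R,_=cv2.Rodrigues(cal["rvec"]); print("cam",n,(-R.T@cal["tvec"]).round(3))
E
```

```text
top blue 185
442 189 [ 0.63  -0.336  0.028]
433 199 [ 0.602 -0.311  0.021]
438 196 [ 0.61  -0.324  0.028]
432 203 [ 0.59  -0.307  0.024]
438 198 [ 0.604 -0.323  0.03 ]
445 193 [ 0.619 -0.345  0.025]
437 202 [ 0.592 -0.32   0.031]
434 207 [ 0.578 -0.312  0.027]
434 208 [ 0.576 -0.312  0.025]
top driver 109 [ 0.5413 -0.1709  0.1162] px 385 396 213 223
96 [ 0.5413 -0.1719  0.1182] [ 0.528  -0.1864  0.1081] [ 0.5546 -0.1592  0.1263] ((541.7755126953125, -172.55108642578125), (26.909072875976562, 26.171600341796875), 77.093017578125)
side blue 36
328 261 [ 0.538 -0.266  0.109]
329 262 [ 0.539 -0.272  0.111]
331 261 [ 0.546 -0.269  0.11 ]
327 265 [ 0.531 -0.277  0.105]
329 264 [ 0.538 -0.276  0.107]
328 266 [ 0.533 -0.281  0.105]
329 266 [ 0.538 -0.277  0.097]
329 267 [ 0.537 -0.282  0.099]
330 267 [ 0.539 -0.283  0.1  ]
side driver 124 [ 0.5361 -0.1835  0.0969] px 317 324 236 252
0.06 8 [ 0.5345 -0.1862  0.0633] [ 0.525 -0.189  0.061] [ 0.547 -0.183  0.065]
0.07 16 [ 0.5367 -0.1866  0.0709] [ 0.525 -0.191  0.066] [ 0.548 -0.183  0.075]
0.08 11 [ 0.5349 -0.1863  0.08  ] [ 0.524 -0.192  0.0
[... 215 characters left out ...]
104] [ 0.524 -0.193  0.105] [ 0.55  -0.159  0.115]
0.12 24 [ 0.5374 -0.1771  0.118 ] [ 0.528 -0.19   0.115] [ 0.547 -0.166  0.123]
top f [-0.749  0.046  0.661] yb [ 0.061  0.998 -0.   ]
[[-0.0798, -0.1039], [-0.0785, -0.1029], [0.0011, -0.0008], [0.0696, 0.1039], [0.0703, 0.1052]]
((-6.715667724609375, 0.9831695556640625), (155.90985107421875, 211.7091064453125), 0.05448374152183533)
cam top [0.467 0.02  1.293]
side f [-0.751  0.047  0.659] yb [ 0.062  0.998 -0.   ]
[[-0.0748, -0.0982], [-0.074, -0.0972], [-0.0006, -0.0049], [0.0695, 0.1139], [0.0701, 0.1157]]
((-3.326873779296875, 10.472152709960938), (222.54649353027344, 151.8433380126953), 88.7200927734375)
cam side [ 0.252 -1.171  1.343]
```

```bash
python3 - <<'E'
from h import *
print(proj("side",[[0.60,-0.32,0.025],[.63,-.336,.028],[.576,-.312,.025],[0.541,-0.172,0.118],[0.538,-.277,.105]]).round(1))
p,d=imaging.grab_frame("side"); cv2.imwrite("pics/side1.png",cv2.resize(p[130:300,240:400][:,:,::-1],None,fx=3.5,fy=3.5,interpolation=cv2.INTER_CUBIC)); W=cloud("side",d)
print(W[258:272:3,329].round(3)); print(sensors.state()["clock"])
W0=cloud("side",np.load("side0.npy")); print(W0[258:272:3,329].round(3))
E
```

```text
[[350.9 286.2]
 [361.5 287.6]
 [343.  285.8]
 [321.  236.8]
 [329.1 264.6]]
[[ 0.562 -0.199  0.033]
 [ 0.562 -0.199  0.017]
 [ 0.563 -0.197 -0.002]
 [ 0.561 -0.205 -0.008]
 [ 0.557 -0.22  -0.004]]
1.15
[[ 0.561 -0.201  0.036]
 [ 0.54  -0.268  0.111]
 [ 0.538 -0.276  0.107]
 [ 0.537 -0.282  0.099]
 [ 0.536 -0.284  0.087]]
```

View pics/side1.png

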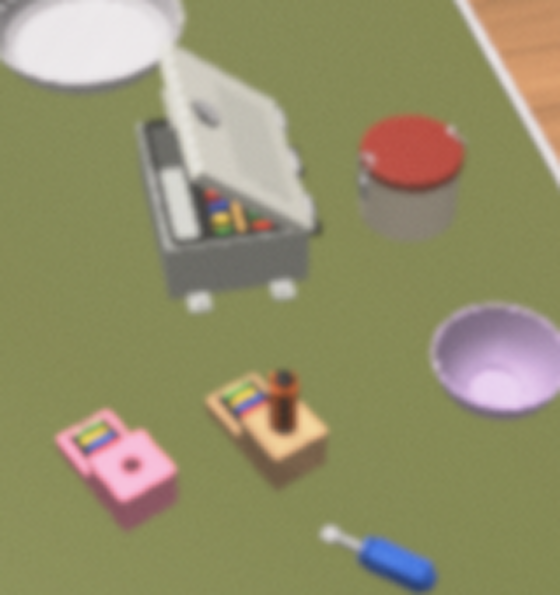

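```bash
python3 - <<'E'
from h import *
ims=[]
for i in range(8):
    p,d=imaging.grab_frame("top"); ims.append(p.astype(float))
a=np.mean(ims,0).astype(np.uint8); np.save("topavg.npy",a)
c1=cv2.resize(a[205:232,375:405][:,:,::-1],None,fx=14,fy=14,interpolation=cv2.INTER_CUBIC)
c2=cv2.resize(a[200:225,250:280][:,:,::-1],None,fx=12,fy=14,interpolation=cv2.INTER_CUBIC)
H=max(c1.shape[0],c2.shape[0]); f=lambda c:cv2.copyMakeBorder(c,0,H-c.shape[0],0,5,cv2.BORDER_CONSTANT)
cv2.imwrite("pics/zoom1.png",np.hstack([f(c1),f(c2)])); print(c1.shape,c2.shape)
E
```

```text
(378, 420, 3) (350, 360, 3)
```

View pics/zoom1.png

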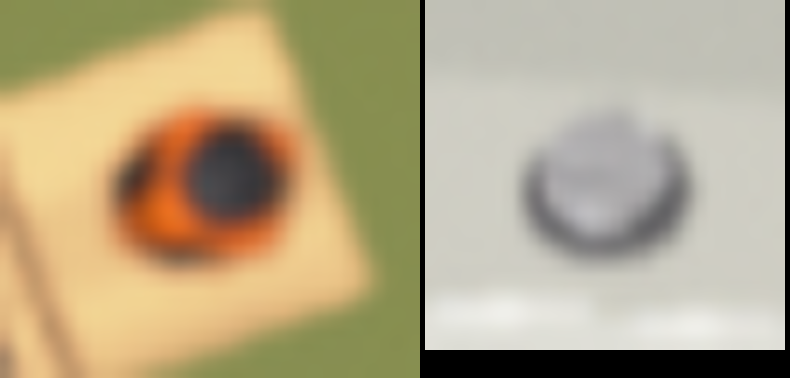

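```bash
python3 - <<'E'
from h import *
D=[];I=[]
for i in range(10):
    p,d=imaging.grab_frame("side"); D.append(d);I.append(p.astype(float))
D=np.array(D); d=np.median(np.where(D>0,D,np.nan),0); a=np.mean(I,0).astype(np.uint8)
np.save("sideavg_d.npy",d);np.save("sideavg.npy",a)
W=cloud("side",d); 
cv2.imwrite("pics/zoom2.png",cv2.resize(a[225:275,295:345][:,:,::-1],None,fx=11,fy=11,interpolation=cv2.INTER_CUBIC))
for v in range(236,256):
    print(v,[tuple((W[v,u]*1000).round(0).astype(int)) for u in range(315,328)])
E
```

```text
236 [(np.int64(550), np.int64(-64), np.int64(-3)), (np.int64(553), np.int64(-65), np.int64(-3)), (np.int64(557), np.int64(-66), np.int64(-3)), (np.int64(560), np.int64(-67), np.int64(-3)), (np.int64(535), np.int64(-168), np.int64(119)), (np.int64(539), np.int64(-168), np.int64(118)), (np.int64(542), np.int64(-169), np.int64(118)), (np.int64(545), np.int64(-169), np.int64(117)), (np.int64(577), np.int64(-72), np.int64(-2)), (np.int64(581), np.int64(-72), np.int64(-4)), (np.int64(584), np.int64(-73), np.int64(-3)), (np.int64(587), np.int64(-75), np.int64(-3)), (np.int64(591), np.int64(-76), np.int64(-2))]
237 [(np.int64(548), np.int64(-70), np.int64(-1)), (np.int64(552), np.int64(-71), np.int64(-1)), (np.int64(529), np.int64(-165), np.int64(113)), (np.int64(531), np.int64(-171), np.int64(118)), (np.int64(534), np.int64(-173), np.int64(121)), (np.int64(537), np.int64(-173), np.int64(119)), (np.int64(540), np.int64(-176), np.int64(122)), (np.int64(544), np.int64(-174), np.int64(118)), (np.int64(547), np.int64(-174), np.int64(118)), (np.int64(580), np.int64(-76), np.int64(-4)), (np.int64(
[... 10967 characters left out ...]
4(-192), np.int64(48))]
255 [(np.int64(517), np.int64(-185), np.int64(47)), (np.int64(521), np.int64(-185), np.int64(46)), (np.int64(524), np.int64(-187), np.int64(47)), (np.int64(527), np.int64(-188), np.int64(47)), (np.int64(530), np.int64(-188), np.int64(47)), (np.int64(533), np.int64(-189), np.int64(47)), (np.int64(536), np.int64(-191), np.int64(47)), (np.int64(540), np.int64(-191), np.int64(47)), (np.int64(543), np.int64(-192), np.int64(47)), (np.int64(546), np.int64(-192), np.int64(46)), (np.int64(549), np.int64(-193), np.int64(47)), (np.int64(553), np.int64(-195), np.int64(47)), (np.int64(556), np.int64(-196), np.int64(48))]<stdin>:10: RuntimeWarning: invalid value encountered in cast
```

View pics/zoom2.png

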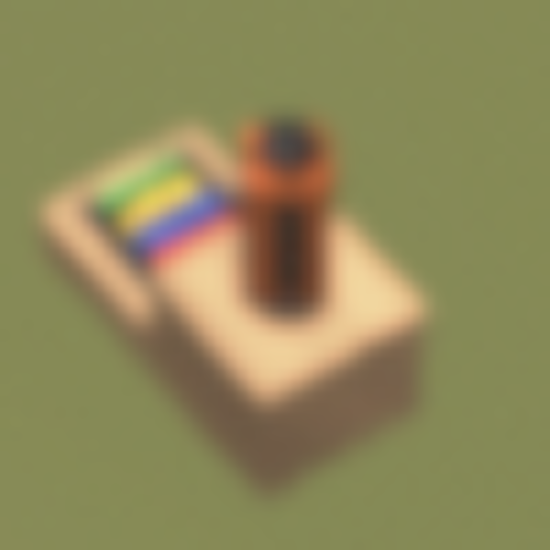

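The candidates are the wooden block (top 390,217) with the orange driver standing in it, the pink block (381,275), and the blue driver (435,203). The wooden block and the orange driver fit the description, and the crops confirm it. The blue driver toppled by itself just after the start.

The lid angle is about 0.72, and the box front faces the robot with a yaw of about -3.5°. I'll first push the lid down with the open fingers on either side of the lock.

```bash
cat >> h.py <<'E'
from scipy.spatial.transform import Rotation as Rn
def togo(target,yaw=None):
    s=sensors.state(); e=np.array(s["eef_pos"]); R=Rn.from_euler("xyz",s["orientation"],degrees=True)
    d=R.inv().apply(np.array(target)-e)*100
    print("t",round(s["clock"],2),"at",e.round(4),"rpy",np.round(s["orientation"],1),"j6",np.round(s["joint_positions"][5],1),"F",np.round(s["contact_force"],1),"w",round(s["gripper_width"]*95.1,1))
    print("dp cm (current tool axes)",d.round(2),"norm",np.linalg.norm(d).round(2))
    if yaw is not None:
        T=Rn.from_euler("xyz",[180,0,yaw],degrees=True); print("dr",np.degrees((R.inv()*T).as_rotvec()).round(2),"dp in final axes",(T.inv().apply(np.array(target)-e)*100).round(2))
E
python3 -m crank '{"dr":[[0,0,8.8],[0,0,8.8],[0,0,0],[0,0,0],[0,0,0],[0,0,0],[0,0,0],[0,0,0]],"dp":[[0,0,-2],[0,0,-2],[4,-4.6,0],[4,-4.6,0],[4,-4.6,0],[4,-4.6,0],[4,-4.6,0],[4,-4.6,0]],"grip":[9.5,9.5,9.5,9.5,9.5,9.5,9.5,9.5]}'
python3 -c "
from h import *
togo([0.536,0.157,0.25],-3.5)"
```

```text
clock: 3.05
eef_pos: [0.4104, -0.3431, 0.2549]
orientation: [180.0, -0.0, -3.4]
contact_force: [0.5, -0.7, -0.2]
gripper_width: 0.999
t 3.05 at [ 0.4104 -0.3431  0.2549] rpy [180.   -0.   -3.4] j6 46.4 F [ 0.5 -0.7 -0.2] w 95.0
dp cm (current tool axes) [  9.56 -50.67   0.47] norm 51.57
dr [ 0.03 -0.03  0.09] dp in final axes [  9.48 -50.69   0.49]
```

```bash
python3 -m crank '{"dr":[[0,0,0],[0,0,0],[0,0,0],[0,0,0],[0,0,0],[0,0,0],[0,0,0],[0,0,0]],"dp":[[1.2,-6.1,0],[1.2,-6.1,0],[1.2,-6.1,0],[1.2,-6.1,0],[1.2,-6.1,0],[1.2,-6.1,0],[1.2,-6.1,0],[1.2,-6.1,0]],"grip":[9.5,9.5,9.5,9.5,9.5,9.5,9.5,9.5]}'
python3 -c "
from h import *
togo([0.536,0.157,0.18],-3.5)"
```

```text
clock: 4.05
eef_pos: [0.5343, 0.1389, 0.2549]
orientation: [180.0, -0.0, -3.4]
contact_force: [0.4, 0.4, -0.1]
gripper_width: 0.996
t 4.05 at [0.5343 0.1389 0.2549] rpy [180.   -0.   -3.4] j6 101.1 F [ 0.4  0.4 -0.1] w 94.7
dp cm (current tool axes) [ 0.05 -1.81  7.49] norm 7.7
dr [ 0.   -0.04  0.1 ] dp in final axes [ 0.06 -1.81  7.49]
```

```bash
python3 -m crank '{"dr":[[0,0,0],[0,0,0],[0,0,0],[0,0,0],[0,0,0],[0,0,0],[0,0,0],[0,0,0]],"dp":[[0,-0.9,3],[0,-0.9,3],[0,0,2],[-0.8,0,1.2],[-0.8,0,1.4],[-0.6,0,1.4],[-0.4,0,1.4],[-0.3,0,1.4]],"grip":[9.5,9.5,9.5,9.5,9.5,9.5,9.5,9.5]}'
python3 -m crank '{"dr":[[0,0,0],[0,0,0],[0,0,0],[0,0,0],[0,0,0],[0,0,0],[0,0,0],[0,0,0]],"dp":[[0,0,1],[0,0,0.6],[0,0,0.2],[0,0,0.2],[0,0,0.1],[0,0,0],[0,0,0],[0,0,0]],"grip":[9.5,9.5,9.5,9.5,9.5,9.5,9.5,9.5]}'
```

```text
clock: 5.05
eef_pos: [0.506, 0.1564, 0.1062]
orientation: [-180.0, -0.0, -3.4]
contact_force: [-0.0, -0.5, 0.7]
gripper_width: 0.998
clock: 6.05
eef_pos: [0.5062, 0.1565, 0.0857]
orientation: [180.0, -0.0, -3.4]
contact_force: [1.0, 0.4, 0.8]
gripper_width: 1.003
```

```bash
python3 - <<'E'
from h import *
p,d=imaging.grab_frame("side"); cv2.imwrite("pics/side2.png",cv2.resize(p[110:230,240:370][:,:,::-1],None,fx=5,fy=5,interpolation=cv2.INTER_CUBIC))
E
```

```text
(no output)
```

View pics/side2.png

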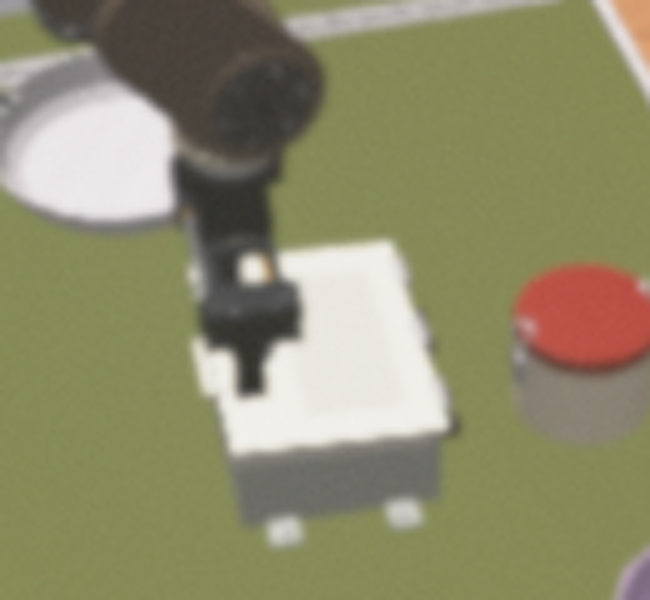

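The lid is down, with the fingers resting on it at crop pixel (250,385). I'll press a few more millimetres to the seal, then leave.

```bash
python3 -m crank '{"dr":[[0,0,0],[0,0,0],[0,0,0],[0,0,0],[0,0,0],[0,0,0],[0,0,0],[0,0,0]],"dp":[[0,0,0.15],[0,0,0.15],[0,0,0.1],[0,0,0],[0,0,0],[0,0,-2],[0,0,-4],[0,2,-5]],"grip":[9.5,9.5,9.5,9.5,9.5,9.5,9.5,9.5]}'
python3 -c "
from h import *
togo([0.541,-0.1735,0.19],-13)"
```

```text
clock: 7.1
eef_pos: [0.5046, 0.1368, 0.1921]
orientation: [180.0, 0.1, -3.3]
contact_force: [-0.1, -0.2, 1.1]
gripper_width: 0.996
t 7.1 at [0.5046 0.1368 0.1921] rpy [ 1.8e+02  1.0e-01 -3.3e+00] j6 101.3 F [-0.1 -0.2  1.1] w 94.7
dp cm (current tool axes) [ 5.44 30.77  0.21] norm 31.25
dr [0.03 0.09 9.68] dp in final axes [10.53 29.42  0.21]
```

```bash
python3 -m crank '{"dr":[[0,0,9.7],[0,0,0],[0,0,0],[0,0,0],[0,0,0],[0,0,0],[0,0,0],[0,0,0]],"dp":[[0,0,0],[1.75,4.9,0],[1.75,4.9,0],[1.75,4.9,0],[1.75,4.9,0],[1.75,4.9,0],[1.75,4.9,0],[0,0,0]],"grip":[9.5,9.5,9.5,9.5,9.5,9.5,9.5,9.5]}'
python3 - <<'E'
from h import *
togo([0.541,-0.1735,0.068],-13)
ims=[];D=[]
for i in range(4):
    p,d=imaging.grab_frame("top"); ims.append(p.astype(float)); D.append(d)
a=np.mean(ims,0).astype(np.uint8); d=np.nanmedian(np.where(np.array(D)>0,D,np.nan),0); np.save("top3.npy",a); np.save("top3d.npy",d)
cv2.imwrite("pics/top3.png",a[:,:,::-1])
cv2.imwrite("pics/lid3.png",cv2.resize(a[165:250,210:325][:,:,::-1],None,fx=6.5,fy=6.5,interpolation=cv2.INTER_CUBIC))
E
```

```text
clock: 8.1
eef_pos: [0.5406, -0.1767, 0.1911]
orientation: [180.0, -0.0, -13.3]
contact_force: [-0.2, 0.2, -0.9]
gripper_width: 0.997
t 8.1 at [ 0.5406 -0.1767  0.1911] rpy [180.   -0.  -13.3] j6 78.6 F [-0.2  0.2 -0.9] w 94.8
dp cm (current tool axes) [-0.04 -0.32 12.31] norm 12.32
dr [ 0.02 -0.   -0.32] dp in final axes [-0.04 -0.32 12.31]
```

View pics/lid3.png

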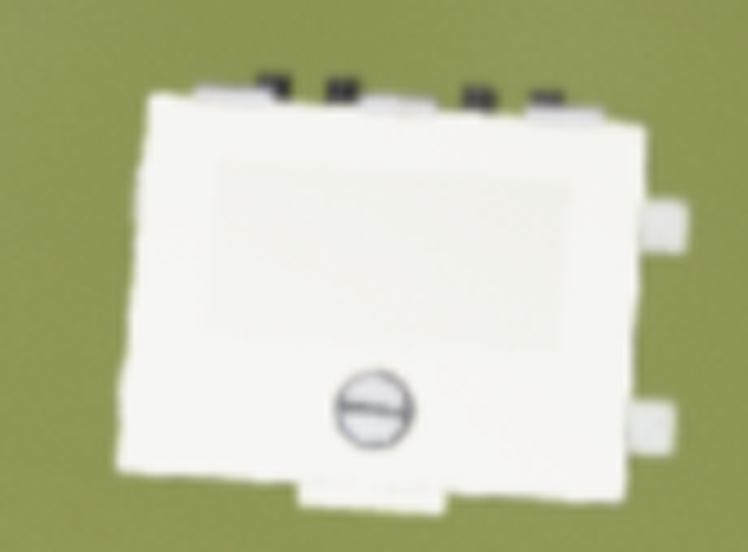

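View pics/top3.png

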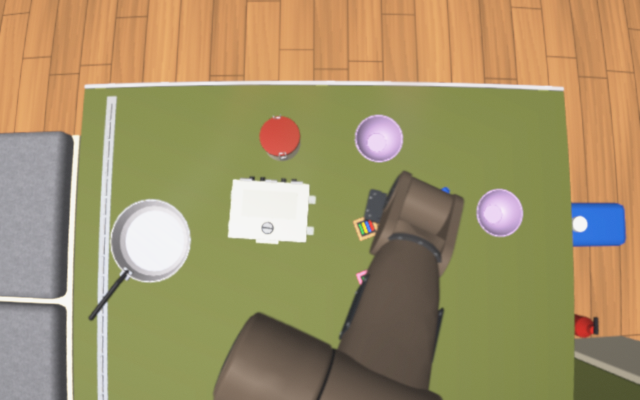

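The lid is down. The lock head sits at about crop (374,409), which is full picture (267.5,228), and its slot is clearly seen, nearly parallel to the hinge. I'll measure both now.

```bash
python3 - <<'E'
from h import *
a=np.load("top3.npy"); d=np.load("top3d.npy"); W=cloud("top",d)
g=cv2.cvtColor(a,cv2.COLOR_RGB2GRAY).astype(float)
# rectified warp of plane z=0.09 around lock, 0.25mm/px
def warp(x0,y0,z,half,res):
    n=int(2*half/res); jj,ii=np.meshgrid(np.arange(n),np.arange(n))
    X=x0+half-ii*res; Y=y0+half-jj*res
    P=proj("top",np.c_[X.ravel(),Y.ravel(),np.full(X.size,z)]).reshape(n,n,2).astype(np.float32)
    return cv2.remap(g.astype(np.float32),P[...,0],P[...,1],cv2.INTER_CUBIC),X,Y
c=cv2.undistortPoints(np.array([[[210+374/6.5-.5,165+409/6.5-.5]]]),imaging.calibration("top")["K"],imaging.calibration("top")["dist"])[0,0]
R,_=cv2.Rodrigues(imaging.calibration("top")["rvec"]); C=-R.T@imaging.calibration("top")["tvec"]; ray=R.T@np.r_[c,1]; s=(0.0915-C[2])/ray[2]; L=C+s*ray; print("lock guess",L)
w,X,Y=warp(L[0],L[1],0.0915,0.022,0.00025)
cv2.imwrite("pics/lockrect.png",cv2.resize(w.clip(0,255).astype(np.uint8),None,fx=3,fy=3))
bg=np.median(w); r=np.hypot(X-L[0],Y-L[1]); m=(w<bg-25)&(r<0.019)
# centre by min enclosing circle / weighted dark centroid
pts=np.c_[X[m],Y[m]]; (cc,rr)=cv2.minEnclosingCircle((pts*1000).astype(np.float32)); print("circle",cc,rr,"centroid",pts.mean(0))
cen=np.array(cc)/1000
r=np.hypot(X-cen[0],Y-cen[1]); mi=(r<0.0095); wt=np.clip(np.median(w[mi])-w,0,None)*mi; wt[wt<15]=0
P=np.c_[X.ravel(),Y.ravel()]; W8=wt.ravel(); mu=(P*W8[:,None]).sum(0)/W8.sum(); cov=((P-mu).T*W8)@(P-mu); e,v=np.linalg.eigh(cov); ax=v[:,1]; ax*=np.sign(ax[1]); print("slot mid",mu,"heading",np.degrees(np.arctan2(ax[1],ax[0])),e)
# lid plane
m=np.zeros(d.shape,bool); m[165:250,210:325]=1; lid=m&(W[...,2]>0.065); X3=W[lid]
for _ in range(5):
    c3=X3.mean(0); n3=np.linalg.svd(X3-c3,full_matrices=False)[2][2]; n3*=np.sign(n3[2]); X3=X3[abs((X3-c3)@n3)<.006]
print("lid",c3,n3,np.linalg.norm(n3[:2])); 
lidm=cv2.warpPerspective
rect=cv2.minAreaRect((X3[:,:2]*1000).astype(np.float32)); print(rect)
th=np.radians(-3.5);
for t in np.radians(np.arange(-6,0,.5)):
    q=X3[:,0]*np.cos(t)+X3[:,1]*np.sin(t); s=-X3[:,0]*np.sin(t)+X3[:,1]*np.cos(t); print(np.degrees(t).round(1),np.ptp(np.percentile(q,[1,99])).round(4),np.ptp(np.percentile(s,[1,99])).round(4))
E
```

```text
lock guess [0.51683116 0.15792382 0.0915    ]
circle (516.5382690429688, 157.53353881835938) 17.12444496154785 centroid [0.51543101 0.15665606]
slot mid [0.51668037 0.15830608] heading 81.91050149277581 [0.13269799 1.9254729 ]
lid [0.5647961  0.15509461 0.08318599] [ 0.03345791 -0.00253229  0.99943692] 0.03355359873965405
((566.2760620117188, 155.53956604003906), (211.61175537109375, 164.69607543945312), 86.44730377197266)
-6.0 0.16 0.2069
-5.5 0.1597 0.2068
-5.0 0.1593 0.2066
-4.5 0.1589 0.2067
-4.0 0.1588 0.2068
-3.5 0.1589 0.2067
-3.0 0.1588 0.2067
-2.5 0.1586 0.2067
-2.0 0.1587 0.2068
-1.5 0.1594 0.2067
-1.0 0.1605 0.207
-0.5 0.1619 0.2075
```

View pics/lockrect.png

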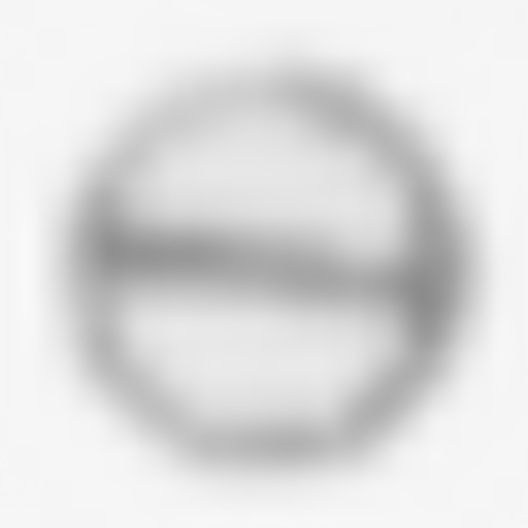

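```bash
python3 -m crank '{"dr":[[0,0,0],[0,0,0],[0,0,0],[0,0,0],[0,0,0],[0,0,0],[0,0,0],[0,0,0]],"dp":[[0,-0.3,2],[0,0,3],[0,0,3],[0,0,3],[0,0,1.3],[0,0,0],[0,0,0],[0,0,0]],"grip":[9.5,9.5,9.5,9.5,9.5,9.5,4,4]}'
python3 -m crank '{"dr":[[0,0,0],[0,0,0],[0,0,0],[0,0,0],[0,0,0],[0,0,0],[0,0,0],[0,0,0]],"dp":[[0,0,0],[0,0,0],[0,0,0],[0,0,0],[0,0,0],[0,0,0],[0,0,0],[0,0,0]],"grip":[3,2,1,1,1,1,1,1]}'
python3 -c "
from h import *
togo([0.541,-0.1735,0.068],-13); print(sensors.state()['moment'])"
```

```text
clock: 9.3
eef_pos: [0.5417, -0.1708, 0.0696]
orientation: [180.0, -0.1, -13.1]
contact_force: [-0.2, -1.0, 0.7]
gripper_width: 0.844
clock: 10.3
eef_pos: [0.5413, -0.1707, 0.0686]
orientation: [180.0, 0.0, -13.1]
contact_force: [-0.3, -0.3, -0.4]
gripper_width: 0.27
t 10.3 at [ 0.5413 -0.1707  0.0686] rpy [180.    0.  -13.1] j6 78.9 F [-0.3 -0.3 -0.4] w 25.6
dp cm (current tool axes) [0.03 0.28 0.06] norm 0.28
dr [ 0.   0.  -0.1] dp in final axes [0.03 0.28 0.06]
[ 0.00105986 -0.04305256  0.01664799]
```

```bash
python3 -m crank '{"dr":[[0,0,0],[0,0,0],[0,0,0],[0,0,0],[0,0,0],[0,0,0],[0,0,0],[0,0,0]],"dp":[[0,0,-1],[0,0,-2],[0,0,-3],[0,0,-4],[0,0,-5],[0,0,-5],[0,0,-5],[0,0,0]],"grip":[1,1,1,1,1,1,1,1]}'
python3 - <<'E'
from h import *
togo([0.5167,0.1578,0.2],-13)
ims=[]
for i in range(4):
    p,d=imaging.grab_frame("side"); ims.append(p.astype(float))
a=np.mean(ims,0).astype(np.uint8)
e=np.array(sensors.state()["eef_pos"]); c=proj("side",e)[0].astype(int); print(c)
cv2.imwrite("pics/side4.png",cv2.resize(a[c[1]-35:c[1]+35,c[0]-35:c[0]+35][:,:,::-1],None,fx=8,fy=8,interpolation=cv2.INTER_CUBIC))
E
```

```text
clock: 11.3
eef_pos: [0.542, -0.1709, 0.323]
orientation: [179.9, -0.4, -13.1]
contact_force: [0.2, -0.3, -1.5]
gripper_width: 0.278
t 11.3 at [ 0.542  -0.1709  0.323 ] rpy [179.9  -0.4 -13.1] j6 78.9 F [ 0.2 -0.3 -1.5] w 26.4
dp cm (current tool axes) [-10.   -31.46  12.19] norm 35.19
dr [ 0.08 -0.41 -0.09] dp in final axes [ -9.86 -31.46  12.3 ]
[321 192]
```

View pics/side4.png

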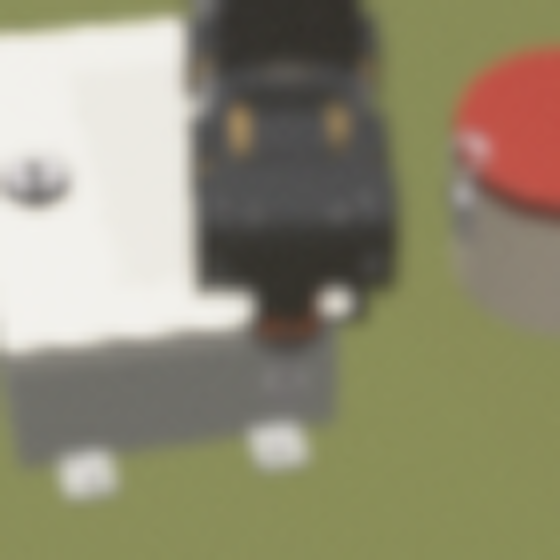

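```bash
python3 -m crank '{"dr":[[0,0,0],[0,0,0],[0,0,0],[0,0,0],[0,0,0],[0,0,0],[0,0,0],[0,0,0]],"dp":[[-2.5,-2.9,0.6],[-2.5,-2.9,0.6],[-2.5,-2.9,0.6],[-2.5,-2.9,0.6],[-2.5,-2.9,0.6],[0,0,0],[0,0,0],[0,0,0]],"grip":[1,1,1,1,1,1,1,1]}'
cat > look.py <<'E'
from h import *
import sys
cam,out,half,n=sys.argv[1],sys.argv[2],int(sys.argv[3]),int(sys.argv[4])
ims=[];D=[]
for i in range(n):
    p,d=imaging.grab_frame(cam); ims.append(p.astype(float)); D.append(d)
a=np.mean(ims,0).astype(np.uint8); d=np.nanmedian(np.where(np.array(D)>0,D,np.nan),0)
np.save(out+"_rgb.npy",a);np.save(out+"_d.npy",d)
e=np.array(sensors.state()["eef_pos"]); 
R=Rn.from_euler("xyz",sensors.state()["orientation"],degrees=True)
tip=e+R.apply([0,0,0.059]); c=proj(cam,e)[0]; t=proj(cam,tip)[0]; print("tcp px",c.round(1),"tip px",t.round(1))
m=((c+t)/2).astype(int); y0=max(0,m[1]-half);x0=max(0,m[0]-half); k=560//(2*half); print("crop origin",x0,y0,"scale",k)
cv2.imwrite(f"pics/{out}.png",cv2.resize(a[y0:m[1]+half,x0:m[0]+half][:,:,::-1],None,fx=k,fy=k,interpolation=cv2.INTER_CUBIC))
E
python3 look.py side s5 28 4; python3 -c "
from h import *
togo([0.5167,0.1578,0.2],82)"
```

```text
clock: 12.5
eef_pos: [0.4528, -0.0018, 0.2883]
orientation: [180.0, 0.0, -13.1]
contact_force: [-0.3, 0.1, -0.5]
gripper_width: 0.271
tcp px [280.5 168. ] tip px [281.4 181.5]
crop origin 252 146 scale 10
t 12.7 at [ 0.4526 -0.0016  0.2885] rpy [180.    0.  -13.1] j6 94.6 F [ 0.6  0.3 -0.1] w 26.1
dp cm (current tool axes) [  2.62 -16.98   8.85] norm 19.32
dr [-1.000e-02  1.000e-02 -9.514e+01] dp in final axes [16.67  4.13  8.85]
```

View pics/s5.png

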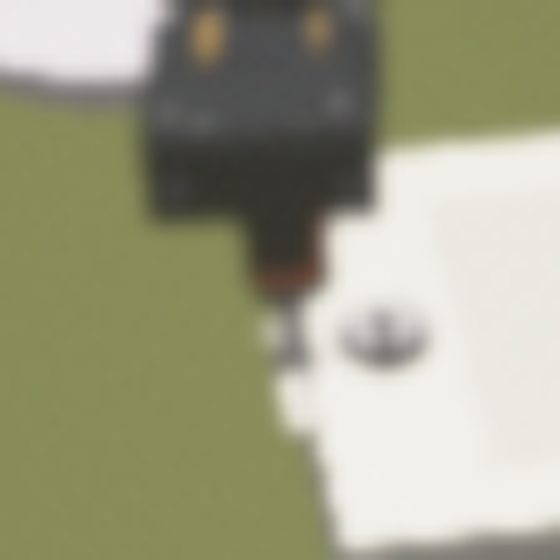

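```bash
python3 -m crank '{"dr":[[0,0,-10.6],[0,0,-10.6],[0,0,-10.6],[0,0,-10.6],[0,0,-10.6],[0,0,-10.6],[0,0,-10.6],[0,0,-10.6]],"dp":[[0,0,0],[0,0,0],[0,0,0],[0,0,0],[0,0,0],[0,0,0],[0,0,0],[0,0,0]],"grip":[1,1,1,1,1,1,1,1]}'
python3 look.py side s6 28 4; python3 -c "
from h import *
togo([0.49,0.08,0.25],82)"
```

```text
clock: 13.7
eef_pos: [0.4525, -0.0014, 0.2886]
orientation: [180.0, 0.0, 72.0]
contact_force: [0.5, -0.9, -0.9]
gripper_width: 0.275
tcp px [280.4 167.9] tip px [281.3 181.4]
crop origin 252 146 scale 10
t 13.9 at [ 0.4525 -0.0013  0.2886] rpy [180.    0.   71.4] j6 10.0 F [-0.4  0.3 -0.1] w 26.0
dp cm (current tool axes) [8.9  0.97 3.86] norm 9.75
dr [  0.     0.   -10.57] dp in final axes [8.57 2.58 3.86]
```

View pics/s6.png

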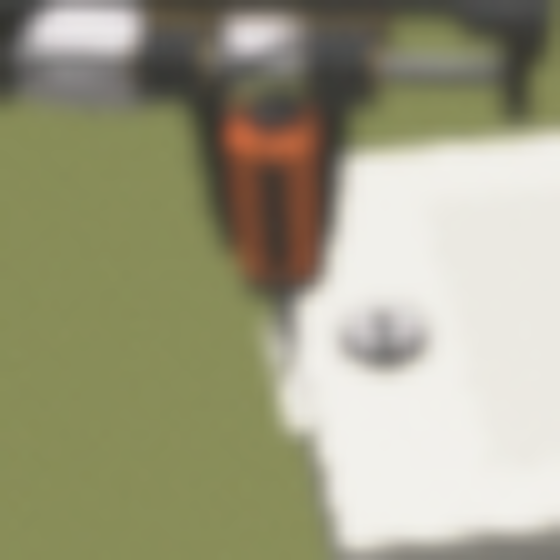

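The blade looked wide at yaw -13 and thin at yaw 72, both at crop (288,340). So the blade lies along the tool's x axis. Next I'll hover over the lock at yaw 82.

```bash
python3 -m crank '{"dr":[[0,0,-10.6],[0,0,0],[0,0,0],[0,0,0],[0,0,0],[0,0,0],[0,0,0],[0,0,0]],"dp":[[0,0,0],[3.33,0.83,1.6],[3.33,0.83,1.6],[3.33,0.83,1.6],[3.33,0.83,1.6],[3.33,0.83,1.6],[0,0,1.6],[0,0,1.6]],"grip":[1,1,1,1,1,1,1,1]}'
python3 look.py side s7 28 6; python3 -c "
from h import *
togo([0.5167,0.1578,0.17],82)"
```

```text
clock: 14.9
eef_pos: [0.5159, 0.1587, 0.1758]
orientation: [-180.0, 0.0, 82.1]
contact_force: [1.0, -0.5, -0.2]
gripper_width: 0.269
tcp px [289.9 159.4] tip px [290.5 171.6]
crop origin 262 137 scale 10
t 15.2 at [0.5162 0.1582 0.1773] rpy [179.9  -0.   82.2] j6 17.8 F [ 0.9 -0.6 -1. ] w 25.8
dp cm (current tool axes) [-0.03  0.05  0.73] norm 0.73
dr [ 0.06 -0.01  0.22] dp in final axes [-0.03  0.05  0.73]
```

View pics/s7.png

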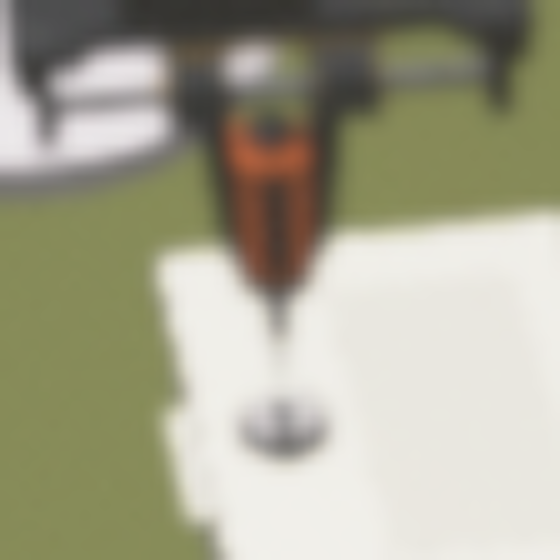

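```bash
python3 - <<'E'
from h import *
a=np.load("s7_rgb.npy"); g=cv2.cvtColor(a,cv2.COLOR_RGB2GRAY)
print("cols 284..297"); 
for v in range(160,185): print(v,g[v,283:298])
print(proj("side",[[0.5167,0.1578,0.0916],[0.5167-.014*.139,.1578-.014*.99,.0916],[0.5167+.014*.139,.1578+.014*.99,.0916]]).round(2), proj("side",[[0.5162,0.1582,.1773-.0595],[0.5162,0.1582,.1773-.035]]).round(2))
E
```

```text
cols 284..297
160 [123  99  83  82  82  74  62  67  79  83  92 124 165 192 202]
161 [159 134 104  88  84  73  64  68  80  91 114 160 206 225 230]
162 [205 176 135 102  87  74  64  68  82 103 143 193 225 235 238]
163 [229 212 168 122  92  78  67  70  85 119 171 216 233 237 238]
164 [236 227 196 145 104  83  73  76  93 135 189 225 235 238 237]
165 [237 233 215 174 131 100  84  90 118 162 209 229 235 236 236]
166 [238 236 228 209 176 136 107 120 162 203 225 232 233 233 233]
167 [238 238 236 230 214 175 138 152 200 226 234 235 233 232 231]
168 [239 238 238 236 228 199 157 169 215 233 237 236 234 232 231]
169 [239 238 238 238 232 210 170 178 219 235 238 237 234 232 231]
170 [239 239 239 238 234 219 190 194 223 235 238 237 234 231 231]
171 [239 239 239 238 236 227 211 213 229 237 238 237 234 231 231]
172 [239 239 239 239 238 232 221 221 232 237 238 238 235 233 231]
173 [239 239 239 239 238 234 226 226 234 237 238 238 237 235 232]
174 [239 239 239 238 238 236 230 230 234 237 238 238 237 235 233]
175 [238 239 239 238 237 234 229 228 231 232 234 237 237 236 233]
176 [239 239 237 234 231 224 216 214 219 222 226 232 236 236 234]
177 [239 238 233 224 219 212 190 183 199 212 215 223 232 236 234]
178 [238 235 224 211 205 200 176 164 185 201 200 210 227 235 235]
179 [237 234 217 192 189 191 171 155 172 183 180 193 222 235 236]
180 [237 234 217 183 170 170 154 137 147 155 157 186 222 235 237]
181 [238 236 224 196 169 153 136 123 129 143 165 202 228 236 237]
182 [237 238 233 223 207 184 163 153 159 181 207 225 235 238 238]
183 [235 238 238 235 231 223 214 209 213 223 231 236 238 238 238]
184 [232 237 239 238 238 236 234 233 234 236 238 239 239 239 238]
[[290.89 177.03]
 [291.23 179.6 ]
 [290.56 174.5 ]] [[290.5  171.74]
 [290.27 166.74]]
```

```bash
python3 -m crank '{"dr":[[0,0,0],[0,0,0],[0,0,0],[0,0,0],[0,0,0],[0,0,0],[0,0,0],[0,0,0]],"dp":[[0,0.09,0.6],[0,0,0.6],[0,0,0.6],[0,0,0.3],[0,0,0.2],[0,0,0.2],[0,0,0],[0,0,0]],"grip":[1,1,1,1,1,1,1,1]}'
```

```text
clock: 16.2
eef_pos: [0.5167, 0.1582, 0.1517]
orientation: [180.0, 0.0, 82.3]
contact_force: [0.3, 0.2, -1.4]
gripper_width: 0.274
```

```bash
python3 -m crank '{"dr":[[0,0,0],[0,0,0],[0,0,0],[0,0,0],[0,0,0],[0,0,0],[0,0,0],[0,0,0]],"dp":[[0,0,0.1],[0,0,0.1],[0,0,0.1],[0,0,0],[0,0,0],[0,0,0],[0,0,0],[0,0,0]],"grip":[1,1,1,1,1,1,1,1]}'; python3 -c "
from h import *
togo([0.5167,0.1578,0.15],82)"
```

```text
clock: 17.2
eef_pos: [0.5167, 0.1581, 0.1486]
orientation: [-180.0, 0.0, 82.3]
contact_force: [-1.2, -0.0, -1.5]
gripper_width: 0.271
t 17.2 at [0.5167 0.1581 0.1486] rpy [-180.     0.    82.3] j6 17.7 F [-1.2 -0.  -1.5] w 25.8
dp cm (current tool axes) [-0.03  0.01 -0.14] norm 0.15
dr [-0.01  0.01  0.3 ] dp in final axes [-0.03  0.01 -0.14]
```

```bash
python3 -m crank '{"dr":[[0,0,0],[0,0,0],[0,0,0],[0,0,0],[0,0,0],[0,0,0],[0,0,0],[0,0,0]],"dp":[[0,0,0.1],[0,0,0.1],[0,0,0],[0,0,0],[0,0,0],[0,0,0],[0,0,0],[0,0,0]],"grip":[1,1,1,1,1,1,1,1]}';python3 look.py side s8 28 4
```

```text
clock: 18.2
eef_pos: [0.5167, 0.1582, 0.1469]
orientation: [180.0, 0.0, 82.3]
contact_force: [-3.6, 0.4, 5.7]
gripper_width: 0.275
tcp px [290.4 165.8] tip px [290.9 177.7]
crop origin 262 143 scale 10
```

View pics/s8.png

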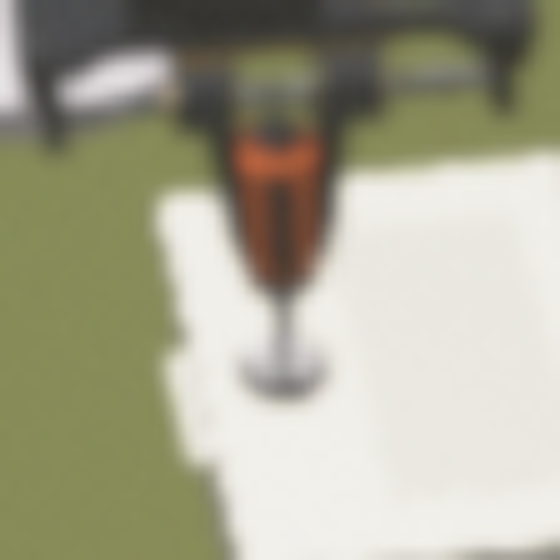

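Contact came at TCP z 0.147, which matches the slot floor (the head top would have met at about 0.151). The small sideways force suggests the blade is inside the slot. I'll relieve the sideways force and press on.

```bash
python3 -m crank '{"dr":[[0,0,0],[0,0,0],[0,0,0],[0,0,0],[0,0,0],[0,0,0],[0,0,0],[0,0,0]],"dp":[[0,-0.05,0],[0,0,0.1],[0,0,0.1],[0,0,0],[0,0,0],[0,0,0],[0,0,0],[0,0,0]],"grip":[1,1,1,1,1,1,1,1]}'
```

```text
clock: 19.4
eef_pos: [0.5165, 0.1582, 0.145]
orientation: [180.0, -0.0, 82.3]
contact_force: [-3.3, -0.7, 8.0]
gripper_width: 0.271
```

```bash
python3 -m crank '{"dr":[[0,0,0],[0,0,0],[0,0,0],[0,0,0],[0,0,0],[0,0,0],[0,0,0],[0,0,0]],"dp":[[0,0,0.05],[0,0,0.05],[0,0,0],[0,0,0],[0,0,0],[0,0,0],[0,0,0],[0,0,0]],"grip":[1,1,1,1,1,1,1,1]}'; python3 -c "
from h import *
togo([0.5167,0.1578,0.1433],82); print(sensors.state()['moment'])"
```

```text
clock: 20.4
eef_pos: [0.5165, 0.1582, 0.1442]
orientation: [180.0, -0.0, 82.3]
contact_force: [-3.7, -0.3, 10.5]
gripper_width: 0.271
t 20.4 at [0.5165 0.1582 0.1442] rpy [180.   -0.   82.3] j6 17.7 F [-3.7 -0.3 10.5] w 25.8
dp cm (current tool axes) [-0.04  0.03  0.09] norm 0.1
dr [ 0.05 -0.01  0.3 ] dp in final axes [-0.04  0.03  0.09]
[-0.15538937  0.8013483   0.05661955]
```

```bash
python3 -m crank '{"dr":[[0,0,0],[0,0,0],[0,0,0],[0,0,0],[0,0,0],[0,0,0],[0,0,0],[0,0,0]],"dp":[[0,-0.07,0],[0,0,0.05],[0,0,0.03],[0,0,0],[0,0,0],[0,0,0],[0,0,0],[0,0,0]],"grip":[1,1,1,1,1,1,1,1]}'; python3 -c "
from h import *
togo([0.5167,0.1578,0.1433],82); print(sensors.state()['moment'])"
```

```text
clock: 21.4
eef_pos: [0.5163, 0.1583, 0.1437]
orientation: [179.9, -0.0, 82.3]
contact_force: [-1.1, -0.9, 10.1]
gripper_width: 0.273
t 21.4 at [0.5163 0.1583 0.1437] rpy [179.9  -0.   82.3] j6 17.8 F [-1.1 -0.9 10.1] w 25.9
dp cm (current tool axes) [-0.04  0.05  0.04] norm 0.07
dr [ 0.13 -0.02  0.3 ] dp in final axes [-0.04  0.05  0.04]
[-0.31460865  0.38880017 -0.00163176]
```

```bash
python3 -m crank '{"dr":[[0,0,0],[0,0,0],[0,0,0],[0,0,0],[0,0,0],[0,0,0],[0,0,0],[0,0,0]],"dp":[[0,0,0.04],[0,0,0.03],[0,0,0],[0,0,0],[0,0,0],[0,0,0],[0,0,0],[0,0,0]],"grip":[1,1,1,1,1,1,1,1]}'; python3 -c "
from h import *
togo([0.5167,0.1578,0.1433],82); print(sensors.state()['moment'])"
```

```text
clock: 22.4
eef_pos: [0.5163, 0.1583, 0.1432]
orientation: [179.9, -0.0, 82.3]
contact_force: [-3.0, -1.1, 12.2]
gripper_width: 0.272
t 22.4 at [0.5163 0.1583 0.1432] rpy [179.9  -0.   82.3] j6 17.8 F [-3.  -1.1 12.2] w 25.9
dp cm (current tool axes) [-0.04  0.05 -0.01] norm 0.07
dr [ 0.13 -0.02  0.3 ] dp in final axes [-0.04  0.05 -0.01]
[-0.33650487  0.59106112 -0.03833753]
```

```bash
python3 -m crank '{"dr":[[0,0,4],[0,0,4],[0,0,4],[0,0,4],[0,0,4],[0,0,4],[0,0,0],[0,0,0]],"dp":[[0,0,0],[0,0,0],[0,0,0],[0,0,0],[0,0,0],[0,0,0],[0,0,0],[0,0,0]],"grip":[1,1,1,1,1,1,1,1]}'; python3 -c "
from h import *
togo([0.5167,0.1578,0.1433],82); print(sensors.state()['moment'])"
```

```text
clock: 23.4
eef_pos: [0.5161, 0.1584, 0.1432]
orientation: [179.9, -0.1, 58.3]
contact_force: [-3.6, -0.4, 13.3]
gripper_width: 0.271
t 23.4 at [0.5161 0.1584 0.1432] rpy [ 1.799e+02 -1.000e-01  5.830e+01] j6 41.8 F [-3.6 -0.4 13.3] w 25.8
dp cm (current tool axes) [-0.02  0.08 -0.01] norm 0.08
dr [  0.11  -0.05 -23.69] dp in final axes [-0.05  0.06 -0.01]
[-0.24444227  0.72100002  0.01001955]
```

```bash
python3 -m crank '{"dr":[[0,0,4],[0,0,4],[0,0,4],[0,0,4],[0,0,0],[0,0,0],[0,0,0],[0,0,0]],"dp":[[0,0,0],[0,0,0],[0,0,0],[0,0,0],[0,0,0],[0,0,0],[0,0,0],[0,0,0]],"grip":[1,1,1,1,1,1,1,1]}'; python3 -c "
from h import *
togo([0.5167,0.1578,0.1433],82); print(sensors.state()['moment'])"; python3 look.py side s9 28 3
```

```text
clock: 24.4
eef_pos: [0.5161, 0.1584, 0.1431]
orientation: [179.9, -0.1, 42.3]
contact_force: [-3.9, 0.5, 12.9]
gripper_width: 0.27
t 24.4 at [0.5161 0.1584 0.1431] rpy [ 1.799e+02 -1.000e-01  4.230e+01] j6 57.8 F [-3.9  0.5 12.9] w 25.7
dp cm (current tool axes) [ 0.    0.08 -0.02] norm 0.09
dr [  0.1   -0.07 -39.7 ] dp in final axes [-0.05  0.07 -0.02]
[-0.0961662   0.76389202  0.01906509]
tcp px [290.2 166.5] tip px [290.8 178.4]
crop origin 262 144 scale 10
```

View pics/s9.png

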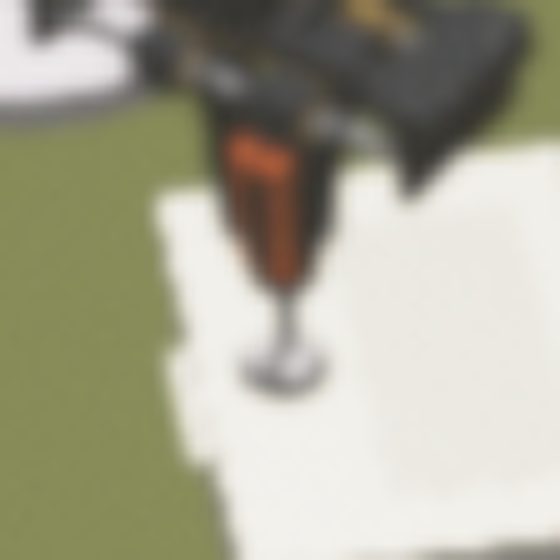

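```bash
python3 -m crank '{"dr":[[0,0,5],[0,0,5],[0,0,5],[0,0,5],[0,0,5],[0,0,5],[0,0,5],[0,0,0]],"dp":[[0,0,0],[0,0,0],[0,0,0],[0,0,0],[0,0,0],[0,0,0],[0,0,0],[0,0,0]],"grip":[1,1,1,1,1,1,1,1]}'; python3 -c "
from h import *
togo([0.5167,0.1578,0.1433],-3.5); print(sensors.state()['moment'])"
```

```text
clock: 25.55
eef_pos: [0.5164, 0.1583, 0.1432]
orientation: [180.0, -0.1, 7.2]
contact_force: [-2.3, -0.6, 11.6]
gripper_width: 0.272
t 25.55 at [0.5164 0.1583 0.1432] rpy [ 1.8e+02 -1.0e-01  7.2e+00] j6 92.8 F [-2.3 -0.6 11.6] w 25.9
dp cm (current tool axes) [ 0.03  0.06 -0.01] norm 0.06
dr [ 0.   -0.15 10.74] dp in final axes [ 0.03  0.05 -0.01]
[-0.24449255  0.55590001  0.06210905]
```

```bash
python3 -m crank '{"dr":[[0,0,3],[0,0,3],[0,0,3],[0,0,2],[0,0,0],[0,0,0],[0,0,0],[0,0,0]],"dp":[[0,0,0],[0,0,0],[0,0,0],[0,0,0],[0,0,0],[0,0,0],[0,0,0],[0,0,0]],"grip":[1,1,1,1,1,1,1,1]}'; python3 -c "
from h import *
togo([0.5167,0.1578,0.1433],-3.5); print(sensors.state()['moment'])"
```

```text
clock: 26.55
eef_pos: [0.5164, 0.1582, 0.1431]
orientation: [-180.0, -0.2, -3.7]
contact_force: [-1.8, -1.5, 12.4]
gripper_width: 0.273
t 26.55 at [0.5164 0.1582 0.1431] rpy [-180.    -0.2   -3.7] j6 103.8 F [-1.8 -1.5 12.4] w 26.0
dp cm (current tool axes) [ 0.03  0.04 -0.02] norm 0.05
dr [-0.   -0.15 -0.19] dp in final axes [ 0.03  0.04 -0.02]
[-0.55841699  0.5027703   0.05314219]
```

```bash
python3 -m crank '{"dr":[[0,0,2],[0,0,2],[0,0,0],[0,0,0],[0,0,0],[0,0,0],[0,0,0],[0,0,0]],"dp":[[0,0,0],[0,0,0],[0,0,0],[0,0,0],[0,0,0],[0,0,0],[0,0,0],[0,0,0]],"grip":[1,1,1,1,1,1,1,1]}'; python3 -c "
from h import *
togo([0.5167,0.1578,0.1433],-3.5); print(sensors.state()['moment'])"
```

```text
clock: 27.55
eef_pos: [0.5165, 0.1581, 0.1432]
orientation: [-180.0, -0.2, -7.7]
contact_force: [-3.6, -3.4, 13.2]
gripper_width: 0.272
t 27.55 at [0.5165 0.1581 0.1432] rpy [-180.    -0.2   -7.7] j6 107.8 F [-3.6 -3.4 13.2] w 25.9
dp cm (current tool axes) [ 0.02  0.03 -0.01] norm 0.04
dr [-0.   -0.16 -4.19] dp in final axes [ 0.02  0.03 -0.01]
[-0.57478188  0.48518255  0.06304173]
```

```bash
python3 -m crank '{"dr":[[0,0,1.5],[0,0,1.5],[0,0,0],[0,0,0],[0,0,0],[0,0,0],[0,0,0],[0,0,0]],"dp":[[0,0,0],[0,0,0],[0,0,0],[0,0,0],[0,0,0],[0,0,0],[0,0,0],[0,0,0]],"grip":[1,1,1,1,1,1,1,1]}'; python3 -c "
from h import *
togo([0.5167,0.1578,0.1433],-3.5); print(sensors.state()['moment'])"
```

```text
clock: 28.55
eef_pos: [0.5165, 0.1581, 0.1432]
orientation: [-180.0, -0.2, -10.7]
contact_force: [-2.6, -3.3, 12.7]
gripper_width: 0.272
t 28.55 at [0.5165 0.1581 0.1432] rpy [-180.    -0.2  -10.7] j6 110.8 F [-2.6 -3.3 12.7] w 25.9
dp cm (current tool axes) [ 0.03  0.02 -0.01] norm 0.04
dr [-0.   -0.16 -7.18] dp in final axes [ 0.02  0.02 -0.01]
[-0.65921419  0.46706419  0.08839306]
```

```bash
python3 look.py side s10 28 3; python3 -c "
from h import *
for i in range(3): print(sensors.state()['moment'])"
```

```text
tcp px [290.3 166.6] tip px [290.9 178.5]
crop origin 262 144 scale 10
[-0.65838804  0.39136191  0.03702937]
[-0.65838804  0.39136191  0.03702937]
[-0.65838804  0.39136191  0.03702937]
```

View pics/s10.png

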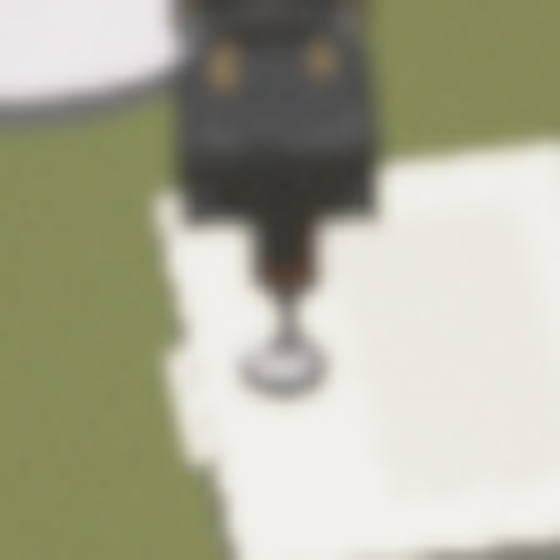

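```bash
python3 -m crank '{"dr":[[0,0,1],[0,0,1],[0,0,1],[0,0,0],[0,0,0],[0,0,0],[0,0,0],[0,0,0]],"dp":[[0,0,0],[0,0,0],[0,0,0],[0,0,0],[0,0,0],[0,0,0],[0,0,0],[0,0,0]],"grip":[1,1,1,1,1,1,1,1]}'; python3 -c "
from h import *
togo([0.5167,0.1578,0.1433],-3.5); print(sensors.state()['moment'],sensors.state()['joint_efforts'][5])"
```

```text
clock: 29.7
eef_pos: [0.5165, 0.158, 0.1432]
orientation: [-180.0, -0.2, -13.7]
contact_force: [-1.5, -3.5, 12.4]
gripper_width: 0.269
t 29.7 at [0.5165 0.158  0.1432] rpy [-180.    -0.2  -13.7] j6 113.8 F [-1.5 -3.5 12.4] w 25.6
dp cm (current tool axes) [ 0.02  0.02 -0.01] norm 0.03
dr [  0.    -0.16 -10.18] dp in final axes [ 0.02  0.02 -0.01]
[-0.75221038  0.46383869  0.02640667] 0.05122039932757616
```

```bash
python3 -m crank '{"dr":[[0,0,1],[0,0,1],[0,0,0],[0,0,0],[0,0,0],[0,0,0],[0,0,0],[0,0,0]],"dp":[[0,0,0],[0,0,0],[0,0,0],[0,0,0],[0,0,0],[0,0,0],[0,0,0],[0,0,0]],"grip":[1,1,1,1,1,1,1,1]}'; python3 -c "
from h import *
togo([0.5167,0.1578,0.1433],-3.5); print(sensors.state()['moment'],sensors.state()['joint_efforts'][5])"
```

```text
clock: 30.7
eef_pos: [0.5165, 0.1581, 0.1431]
orientation: [-180.0, -0.2, -15.7]
contact_force: [-2.3, -2.6, 12.7]
gripper_width: 0.269
t 30.7 at [0.5165 0.1581 0.1431] rpy [-180.    -0.2  -15.7] j6 115.8 F [-2.3 -2.6 12.7] w 25.6
dp cm (current tool axes) [ 0.03  0.02 -0.02] norm 0.04
dr [-1.000e-02 -1.600e-01 -1.218e+01] dp in final axes [ 0.02  0.03 -0.02]
[-0.64099389  0.46545203  0.04529472] 0.06122693885117769
```

```bash
python3 -m crank '{"dr":[[0,0,1],[0,0,1],[0,0,1],[0,0,0],[0,0,0],[0,0,0],[0,0,0],[0,0,0]],"dp":[[0,0,0],[0,0,0],[0,0,0],[0,0,0],[0,0,0],[0,0,0],[0,0,0],[0,0,0]],"grip":[1,1,1,1,1,1,1,1]}'; python3 -c "
from h import *
togo([0.5167,0.1578,0.1433],-3.5); print(sensors.state()['moment'],sensors.state()['joint_efforts'][5])"
```

```text
clock: 31.7
eef_pos: [0.5165, 0.1581, 0.1432]
orientation: [-180.0, -0.2, -18.7]
contact_force: [-1.5, -2.5, 11.6]
gripper_width: 0.27
t 31.7 at [0.5165 0.1581 0.1432] rpy [-180.    -0.2  -18.7] j6 118.8 F [-1.5 -2.5 11.6] w 25.7
dp cm (current tool axes) [ 0.03  0.02 -0.01] norm 0.04
dr [ -0.02  -0.16 -15.18] dp in final axes [ 0.02  0.03 -0.01]
[-0.5966804   0.43731948  0.10920441] 0.12361461762338877
```

```bash
python3 -m crank '{"dr":[[0,0,1],[0,0,1],[0,0,1],[0,0,0],[0,0,0],[0,0,0],[0,0,0],[0,0,0]],"dp":[[0,0,0],[0,0,0],[0,0,0],[0,0,0],[0,0,0],[0,0,0],[0,0,0],[0,0,0]],"grip":[1,1,1,1,1,1,1,1]}'; python3 -c "
from h import *
togo([0.5167,0.1578,0.1433],-3.5); print(sensors.state()['moment'],sensors.state()['joint_efforts'][5])"; python3 look.py side s11 28 3
```

```text
clock: 32.7
eef_pos: [0.5165, 0.1582, 0.1432]
orientation: [-180.0, -0.2, -21.7]
contact_force: [-2.6, -1.7, 11.2]
gripper_width: 0.275
t 32.7 at [0.5165 0.1582 0.1432] rpy [-180.    -0.2  -21.7] j6 121.7 F [-2.6 -1.7 11.2] w 26.1
dp cm (current tool axes) [ 0.03  0.03 -0.01] norm 0.05
dr [ -0.02  -0.16 -18.17] dp in final axes [ 0.02  0.04 -0.01]
[-0.48665799  0.48113729  0.23184853] 0.19683991558849812
tcp px [290.3 166.6] tip px [290.9 178.5]
crop origin 262 144 scale 10
```

View pics/s11.png

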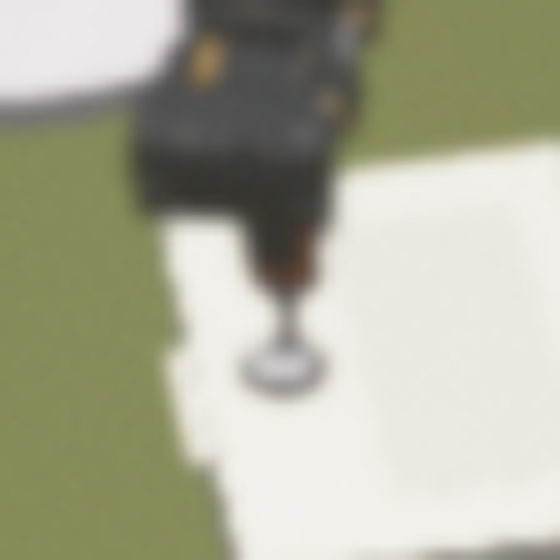

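```bash
python3 -m crank '{"dr":[[0,0,1],[0,0,1],[0,0,0],[0,0,0],[0,0,0],[0,0,0],[0,0,0],[0,0,0]],"dp":[[0,0,0],[0,0,0],[0,0,0],[0,0,0],[0,0,0],[0,0,0],[0,0,0],[0,0,0]],"grip":[1,1,1,1,1,1,1,1]}'; python3 -c "
from h import *
togo([0.5167,0.1578,0.1433],-3.5); print(sensors.state()['moment'],sensors.state()['joint_efforts'][5])"
```

```text
clock: 33.85
eef_pos: [0.5165, 0.1582, 0.1432]
orientation: [-179.9, -0.2, -23.7]
contact_force: [-2.3, -1.8, 12.4]
gripper_width: 0.272
t 33.85 at [0.5165 0.1582 0.1432] rpy [-179.9   -0.2  -23.7] j6 123.7 F [-2.3 -1.8 12.4] w 25.9
dp cm (current tool axes) [ 0.03  0.03 -0.01] norm 0.05
dr [ -0.03  -0.16 -20.16] dp in final axes [ 0.02  0.04 -0.01]
[-0.39904983  0.45001408  0.25326322] 0.24963238276541233
```

Torque rises steadily at about 0.025 N m per degree with no further yield, so the lock is on its stop at 0.25 N m. Next I'll unwind the torque, lift out and look.

```bash
python3 -m crank '{"dr":[[0,0,-3],[0,0,-3],[0,0,-3],[0,0,0],[0,0,0],[0,0,0],[0,0,0],[0,0,0]],"dp":[[0,0,0],[0,0,0],[0,0,0],[0,0,-0.2],[0,0,-0.3],[0,0,-0.5],[0,0,-2],[0,0,-4]],"grip":[1,1,1,1,1,1,1,1]}'; python3 -c "
from h import *
togo([0.5413,-0.1707,0.21],-14)"
```

```text
clock: 34.85
eef_pos: [0.515, 0.1584, 0.2119]
orientation: [179.9, 0.1, -14.7]
contact_force: [-0.5, 0.2, -0.3]
gripper_width: 0.271
t 34.85 at [0.515  0.1584 0.2119] rpy [ 1.799e+02  1.000e-01 -1.470e+01] j6 114.8 F [-0.5  0.2 -0.3] w 25.8
dp cm (current tool axes) [10.9  31.16  0.19] norm 33.01
dr [ 0.05  0.15 -0.71] dp in final axes [10.51 31.3   0.19]
```

```bash
python3 -m crank '{"dr":[[0,0,0],[0,0,0],[0,0,0],[0,0,0],[0,0,0],[0,0,0],[0,0,0],[0,0,0]],"dp":[[1.8,5.2,0],[1.8,5.2,0],[1.8,5.2,0],[1.8,5.2,0],[1.8,5.2,0],[1.8,5.2,0],[0.1,0,0],[0,0,0]],"grip":[1,1,1,1,1,1,1,1]}'; python3 -c "
from h import *
togo([0.5413,-0.1707,0.13],-14)"
python3 look.py top t12 28 4; python3 look.py side s12 28 4
python3 - <<'E'
from h import *
a=np.load("t12_rgb.npy"); cv2.imwrite("pics/lid12.png",cv2.resize(a[165:250,210:325][:,:,::-1],None,fx=6.5,fy=6.5,interpolation=cv2.INTER_CUBIC))
W=cloud("top",np.load("t12_d.npy")); d=W[...,2]
m=np.zeros(d.shape,bool); m[165:250,210:325]=1; X3=W[m&(d>0.065)]
for _ in range(5):
    c3=X3.mean(0); n3=np.linalg.svd(X3-c3,full_matrices=False)[2][2]; n3*=np.sign(n3[2]); X3=X3[abs((X3-c3)@n3)<.006]
print("lid",c3,n3)
E
```

```text
clock: 35.85
eef_pos: [0.5417, -0.1708, 0.212]
orientation: [-180.0, 0.0, -14.7]
contact_force: [0.3, 0.7, -0.6]
gripper_width: 0.267
t 35.85 at [ 0.5417 -0.1708  0.212 ] rpy [-180.     0.   -14.7] j6 80.6 F [ 0.3  0.7 -0.6] w 25.4
dp cm (current tool axes) [-0.04  0.    8.2 ] norm 8.2
dr [-0.02  0.02 -0.74] dp in final axes [-0.04  0.    8.2 ]
tcp px [396.5 215.2] tip px [392.5 216.8]
crop origin 366 187 scale 10
tcp px [321.5 216.6] tip px [321.3 229.2]
crop origin 293 194 scale 10
lid [0.56495944 0.15505001 0.08099874] [ 6.27538586e-03 -6.66276192e-04  9.99980088e-01]
```

View pics/lid12.png

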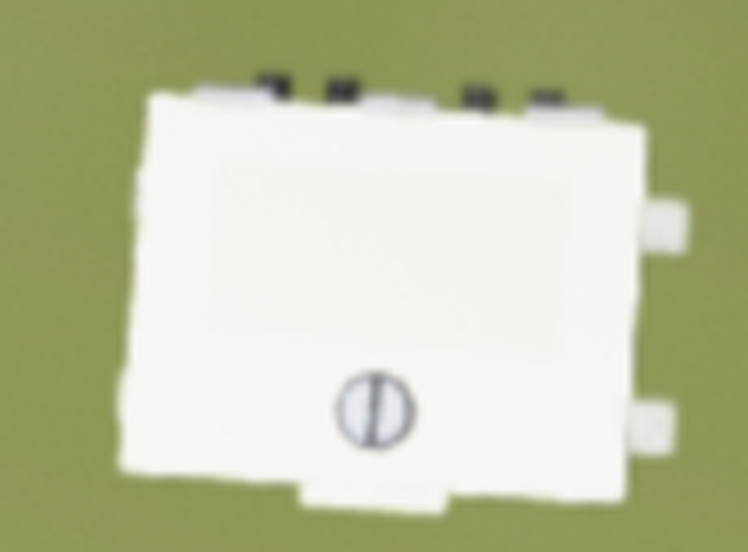

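View pics/s12.png

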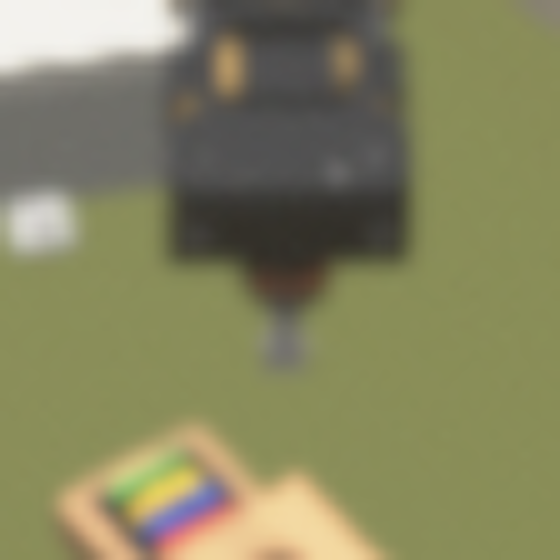

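```bash
python3 - <<'E'
from h import *
def slot(f,z):
    g=cv2.cvtColor(np.load(f),cv2.COLOR_RGB2GRAY).astype(np.float32)
    half,res=.022,.00025; n=int(2*half/res); jj,ii=np.meshgrid(np.arange(n),np.arange(n)); X=.5167+half-ii*res; Y=.1578+half-jj*res
    P=proj("top",np.c_[X.ravel(),Y.ravel(),np.full(X.size,z)]).reshape(n,n,2).astype(np.float32)
    w=cv2.remap(g,P[...,0],P[...,1],cv2.INTER_CUBIC)
    for rad in(.008,.009,.0095,.0105):
        mi=np.hypot(X-.5167,Y-.1578)<rad; wt=np.clip(np.median(w[mi])-w,0,None)*mi; wt[wt<15]=0
        Q=np.c_[X.ravel(),Y.ravel()]; k=wt.ravel(); mu=(Q*k[:,None]).sum(0)/k.sum(); e,v=np.linalg.eigh(((Q-mu).T*k)@(Q-mu)); a=v[:,1]; print(f,rad,np.degrees(np.arctan2(a[1],a[0]))%180,mu)
slot("top3.npy",.0915); slot("t12_rgb.npy",.0885)
E
```

```text
top3.npy 0.008 81.28350661599022 [0.51675069 0.15854077]
top3.npy 0.009 81.76849797113826 [0.51673341 0.15859942]
top3.npy 0.0095 81.96246846105082 [0.51671364 0.15862795]
top3.npy 0.0105 82.37680843230245 [0.51669159 0.15861022]
t12_rgb.npy 0.008 175.43173983966742 [0.51727886 0.15804283]
t12_rgb.npy 0.009 174.91433756061303 [0.51726419 0.15804124]
t12_rgb.npy 0.0095 174.81770733621963 [0.51724645 0.15804059]
t12_rgb.npy 0.0105 174.69441184870436 [0.51724718 0.15804444]
```

The lid measures 0.006 rad and the slot has turned to -5°, which is along the box's x axis, so it is locked. Now I'll put the driver back at the pose it was gripped in.

```bash
python3 -m crank '{"dr":[[0,0,-1.6],[0,0,0],[0,0,0],[0,0,0],[0,0,0],[0,0,0],[0,0,0],[0,0,0]],"dp":[[-0.04,0,4],[0,0,3.5],[0,0,1],[0,0,1],[0,0,1],[0,0,1],[0,0,0.8],[0,0,0.8]],"grip":[1,1,1,1,1,1,1,1]}'; python3 -c "
from h import *
togo([0.5413,-0.1707,0.07],-13.1)"
```

```text
clock: 37.25
eef_pos: [0.5415, -0.1711, 0.0807]
orientation: [180.0, -0.0, -13.1]
contact_force: [-0.1, 0.2, -0.9]
gripper_width: 0.273
t 37.25 at [ 0.5415 -0.1711  0.0807] rpy [180.   -0.  -13.1] j6 78.9 F [-0.1  0.2 -0.9] w 26.0
dp cm (current tool axes) [-0.03 -0.03  1.07] norm 1.07
dr [ 0.01 -0.02 -0.  ] dp in final axes [-0.03 -0.03  1.07]
```

No contact, and the tip is in the hole (z about 0.02). I'll lower until the collar meets the block.

```bash
python3 -m crank '{"dr":[[0,0,0],[0,0,0],[0,0,0],[0,0,0],[0,0,0],[0,0,0],[0,0,0],[0,0,0]],"dp":[[0,0,0.4],[0,0,0.4],[0,0,0.2],[0,0,0.1],[0,0,0.1],[0,0,0],[0,0,0],[0,0,0]],"grip":[1,1,1,1,1,1,1,1]}'
```

```text
clock: 38.25
eef_pos: [0.5414, -0.171, 0.0692]
orientation: [180.0, -0.0, -13.1]
contact_force: [-0.2, 0.7, -1.0]
gripper_width: 0.272
```

```bash
python3 -m crank '{"dr":[[0,0,0],[0,0,0],[0,0,0],[0,0,0],[0,0,0],[0,0,0],[0,0,0],[0,0,0]],"dp":[[0,0,0.1],[0,0,0],[0,0,0],[0,0,0],[0,0,0],[0,0,0],[0,0,0],[0,0,0]],"grip":[1,1,1,1,1,1,1,1]}'
```

```text
clock: 39.25
eef_pos: [0.5415, -0.1711, 0.0686]
orientation: [180.0, -0.0, -13.1]
contact_force: [-1.7, 0.9, 6.5]
gripper_width: 0.272
```

Contact came at TCP z 0.0686, the same height as at the grasp, so the collar is on the block. I'll open slowly and retreat upwards.

```bash
python3 -m crank '{"dr":[[0,0,0],[0,0,0],[0,0,0],[0,0,0],[0,0,0],[0,0,0],[0,0,0],[0,0,0]],"dp":[[0,0,-0.03],[0,0,0],[0,0,0],[0,0,0],[0,0,0],[0,0,0],[0,0,0],[0,0,0]],"grip":[2,3,3.5,4.5,6,7.5,9,9.5]}'; python3 -m crank '{"dr":[[0,0,0],[0,0,0],[0,0,0],[0,0,0],[0,0,0],[0,0,0],[0,0,0],[0,0,0]],"dp":[[0,0,0],[0,0,0],[0,0,-1],[0,0,-2],[0,0,-4],[0,0,-6],[-6,0,0],[-6,0,0]],"grip":[9.5,9.5,9.5,9.5,9.5,9.5,9.5,9.5]}'; python3 -m crank '{"dr":[[0,0,0],[0,0,0],[0,0,0],[0,0,0],[0,0,0],[0,0,0],[0,0,0],[0,0,0]],"dp":[[0,6,0],[0,6,0],[0,6,0],[0,6,0],[0,4,0],[0,0,0],[0,0,0],[0,0,0]],"grip":[9.5,9.5,9.5,9.5,9.5,9.5,9.5,9.5]}'
python3 look.py side s13 28 2; python3 look.py top t13 28 2
python3 - <<'E'
from h import *
s=np.load("s13_rgb.npy"); t=np.load("t13_rgb.npy")
A=cv2.resize(s[140:280,250:390][:,:,::-1],(395,395),interpolation=cv2.INTER_CUBIC); B=cv2.resize(t[160:290,215:450][:,:,::-1],(400,221),interpolation=cv2.INTER_CUBIC)
B=cv2.copyMakeBorder(B,0,395-221,0,0,cv2.BORDER_CONSTANT); cv2.imwrite("pics/end.png",np.hstack([A,B]))
W=cloud("side",np.load("s13_d.npy")); z=W[236:256,312:330]; q=z[(z[...,2]>.06)&(z[...,2]<.13)]; print(q.mean(0),np.nanmax(q[:,2]))
E
```

```text
clock: 40.25
eef_pos: [0.5414, -0.171, 0.0684]
orientation: [180.0, -0.0, -13.1]
contact_force: [-0.1, 0.5, -0.0]
gripper_width: 0.836
clock: 41.25
eef_pos: [0.4232, -0.1434, 0.1994]
orientation: [180.0, -0.1, -13.1]
contact_force: [-0.0, -1.2, -0.3]
gripper_width: 0.994
clock: 42.25
eef_pos: [0.3615, -0.4154, 0.1988]
orientation: [180.0, -0.0, -13.0]
contact_force: [0.4, -0.6, 0.5]
gripper_width: 0.999
tcp px [281.6 296.6] tip px [282.6 308.4]
crop origin 254 274 scale 10
tcp px [494.1 288.1] tip px [485.4 286.1]
crop origin 461 259 scale 10
[ 0.53641515 -0.18241705  0.09644937] 0.12350321900716346look.py:7: RuntimeWarning: All-NaN slice encountered
  a=np.mean(ims,0).astype(np.uint8); d=np.nanmedian(np.where(np.array(D)>0,D,np.nan),0)
look.py:7: RuntimeWarning: All-NaN slice encountered
  a=np.mean(ims,0).astype(np.uint8); d=np.nanmedian(np.where(np.array(D)>0,D,np.nan),0)
```

View pics/end.png

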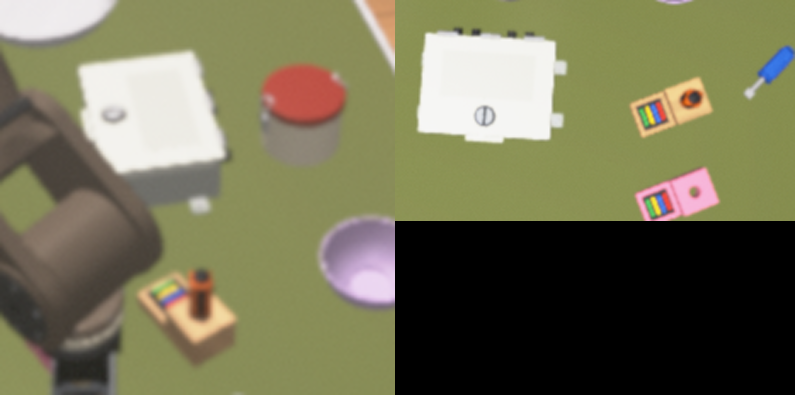

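The driver stands upright in the wooden block (left panel 200,300; right panel 692,97). The lid is shut with the slot along the box's depth (485,116), and the tin, bowls and pan look undisturbed. I'm handing in.

```bash
python3 -c "
from plant import job; print(job.finish_job())"
```

```text
the job is handed in; nothing more can be done
None
```

The fuse box lid is shut and locked, and the orange screwdriver is back in the wooden block. I handed the job in at about 42 s.

**What I did:**
- I pushed the lid down with the open fingers either side of the lock.
- I took the screwdriver from the block and set its blade in the slot.
- I pressed with about 13 N until the lid was down and turned the lock clockwise. The turning torque then rose steadily to 0.25 N m, which I took as the stop.
- I eased the torque off, lifted the blade out and put the driver back.

**Last checks:**
- **Lid:** it measured 0.006 rad after locking; an unlocked lid would stand at about 0.03.
- **Lock:** the slot turned from 82° to about -5°. The stop should be near -3.5°, so this agrees within measuring error.
- **Driver:** the collar met the block at the same height as when I picked it up. It stands upright in the last pictures.
- **Bystanders:** the tin, bowls and pan look undisturbed.

**What disagreed:** the blue look-alike screwdriver toppled by itself within the first second, before the arm had moved. The side camera also read about 3 mm off, so I aimed the blade by comparing it with the lock in the same picture.

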